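# Put the gouging carbons away: load the rod canister, lid it and slide it to its place

## Task

Put the gouging carbons away in the rod canister: take its lid off, stand every copper carbon lying on the table on end inside it, and set the lid back on so that it sits fully seated and level on the rim. Then slide the closed canister along the table, without lifting or toppling it, until its round base stands wholly inside the yellow painted ring, with the lid still seated. Leave the hammer, the welding magnet and the spray can where they are.

Things in the scene. Friction and masses are not known exactly. Their poses are not given: they have to be found in the camera images.
- canister: Rod canister, loose, 1.3 kg: round aluminium base plate, 190 mm diameter, 12 mm thick, with an open blue tube 114 mm in outside diameter on its centre. The plate stands out 38 mm around the tube: pushed low on the plate's edge (5 to 20 N) it slides without tipping. Inner floor 12 mm above the table. Origin: centre of the plate's underside, z up.
- canister_rim (a point): Centre of the canister's open mouth, at rim height, 166 mm above its origin. The mouth is 106 mm in diameter, the wall 4 mm thick.
- lid: Loose lid, 240 g, starts on the canister: aluminium disc 122 mm across, 5 mm thick; under it a rubber plug 96 mm across and 10 mm deep, tapering to 84 mm, that drops into the tube (4 mm play all round); on top a red knob. Origin: centre of the disc's underside, z up: 166 mm above the canister's origin when seated, 10 mm above the table when laid down on its plug.
- lid_knob (a point): Centre of the top face of the lid's round red knob, 28 mm in diameter and 34 mm high, 39 mm above the lid's origin.
- ring: Yellow painted ring on the table, the marked place of the canister: paint only, nothing to bump into. Inside diameter 240 mm, outside 264 mm. Origin: its centre, on the table.
- carbon1: Part-used gouging carbon: a round copper-coated rod 16 mm in diameter and 140 mm long, 55 g, black at one end; either end may be up; it can roll. Lies on the table at the start; three to five of the five are there, None if absent. Origin: the middle of the rod; x along the rod, black end at -x.
- carbon2: Part-used gouging carbon: a round copper-coated rod 16 mm in diameter and 140 mm long, 55 g, black at one end; either end may be up; it can roll. Lies on the table at the start; may be absent (None). Origin: the middle of the rod; x along the rod, black end at -x.
- carbon3: Part-used gouging carbon: a round copper-coated rod 16 mm in diameter and 140 mm long, 55 g, black at one end; either end may be up; it can roll. Lies on the table at the start; may be absent (None). Origin: the middle of the rod; x along the rod, black end at -x.
- carbon4: Part-used gouging carbon: a round copper-coated rod 16 mm in diameter and 140 mm long, 55 g, black at one end; either end may be up; it can roll. Lies on the table at the start; may be absent (None). Origin: the middle of the rod; x along the rod, black end at -x.
- carbon5: Part-used gouging carbon: a round copper-coated rod 16 mm in diameter and 140 mm long, 55 g, black at one end; either end may be up; it can roll. Lies on the table at the start; may be absent (None). Origin: the middle of the rod; x along the rod, black end at -x.
- hammer: Bystander: steel chipping hammer, 265 mm long with a head 150 mm wide, lying flat on the right. Origin: under the middle of the handle, x along it.
- magnet: Bystander: red and steel welding magnet, a flat block 114 x 79 x 20 mm. Origin: centre of its underside.
- spray: Bystander: upright spray can, 64 mm in diameter and 170 mm high. Origin: centre of its underside.
Mind the look-alikes: they are no part of the job. Leave any grey look-alike of the carbon2 alone. What is shaped like the carbon1 but grey is not meant.

How it is judged (in metres and radians):
On the way, in this order (a step that is already met when the one before it is completed fails the run):
1. every carbon that is there stands on end inside the canister (horizontal distance between each of carbon1, carbon2, carbon3, carbon4, carbon5 and canister below 0.05 m and z of carbon1 in the frame of canister between 0.05 and 0.1 m and (angle between carbon1's own x axis and vertical below 0.75 rad or angle between carbon1's own x axis and vertical above 2.39 rad) and z of carbon2 in the frame of canister between 0.05 and 0.1 m and (angle between carbon2's own x axis and vertical below 0.75 rad or angle between carbon2's own x axis and vertical above 2.39 rad) and z of carbon3 in the frame of canister between 0.05 and 0.1 m and (angle between carbon3's own x axis and vertical below 0.75 rad or angle between carbon3's own x axis and vertical above 2.39 rad) and z of carbon4 in the frame of canister between 0.05 and 0.1 m and (angle between carbon4's own x axis and vertical below 0.75 rad or angle between carbon4's own x axis and vertical above 2.39 rad) and z of carbon5 in the frame of canister between 0.05 and 0.1 m and (angle between carbon5's own x axis and vertical below 0.75 rad or angle between carbon5's own x axis and vertical above 2.39 rad)), for 0.2 s.
2. the lid is back on the canister, seated and level, and let go (z of lid in the frame of canister between 0.1635 and 0.1685 m and horizontal distance between lid and canister below 0.007 m and angle between the z axis of lid and the z axis of canister, either way round below 0.04 rad and angle between lid's own z axis and vertical below 0.06 rad and contact force between the fingers and lid below 0.3 N), for 0.3 s.
3. the closed canister stands inside the yellow ring (horizontal distance between canister and ring below 0.025 m), for 0.2 s.
At the end, for the whole second after the job is handed in: Every carbon present stands on end inside the canister; the lid is seated on its rim (within 2.5 mm of its seated height, 7 mm of centre, 0.04 rad of level); the canister stands flat on the table with its base wholly inside the yellow ring (centres within 25 mm); everything is released and at rest (all of step 1 and all of step 2 and horizontal distance between canister and ring below 0.025 m and height (world z) of canister below 0.005 m and angle between canister's own z axis and vertical below 0.05 rad and linear speed of each of canister, lid, carbon1, carbon2, carbon3, carbon4, carbon5 below 0.03 m/s and contact force between the fingers and canister below 0.3 N and contact force between the fingers and carbon1 below 0.3 N and contact force between the fingers and carbon2 below 0.3 N and contact force between the fingers and carbon3 below 0.3 N and contact force between the fingers and carbon4 below 0.3 N and contact force between the fingers and carbon5 below 0.3 N); the robot touches nothing.
It fails at once if the canister is lifted off the table or toppled (height (world z) of canister above 0.03 m or angle between canister's own z axis and vertical above 0.5 rad).
It fails at once if a bystander (hammer, magnet, spray can) is pushed about or knocked over (distance of any of hammer, magnet, spray from where it was at the start of the episode above 0.03 m).
Of carbon1, carbon2, carbon3, carbon4, carbon5 only 3 to 5 are there at a start; the rules pass over those that are not, and their reading is None.
At some moment in a run one of canister, lid may be knocked a few centimetres aside while the robot is not near it.
Once in a run the grip may slacken for a moment while it holds something.
It also fails if it takes over 210 s, if anything falls off the work surface, if the arm or the gripper's body presses on something with over 40 N, if the wrist force passes 120 N, or if a joint passes its speed limit or range.

## Robot

A 6-joint arm with a two-finger parallel gripper is mounted at the origin on the work surface. World frame = base frame: x ahead of the robot, y to its left, z up, the work surface at z = 0. Lengths are in mm, angles in rad, forces in N, time in s.
With the tool pointing down it reaches from about 350 to 975 mm from the base axis. Payload 7.1 kg.
Tool frame: the origin (TCP) lies midway between the tips of the shut fingers; the grasp point (between the pads) lies 19 mm behind it; z points along the fingers, y is the line along which they close (so a half turn about z gives the same grasp; the last joint's range is limited). The gripper opens to 88 mm and grips with 3 to 60 N. Pads are 20 mm wide; open, the fingers measure 115 mm over their backs; the gripper's body (75 mm by 178 mm) begins 61 mm behind the grasp point.
Start: joints at [-1.294, 0.423, 1.63, -0, 1.089, -0.019], TCP at [182.209, -597.833, 222.675] pointing down, gripper open.
Joint ranges: [-3, 3], [-0.9, 2.11], [0.09, 2.58], [-1.31, 4.45], [0.11, 2.69], [-2.54, 2.54]. Speed limits (rad/s): [2.39, 2.39, 3.01, 3.14, 3.14, 3.14].

## Interface

Orientations are given as a rotation vector (axis times angle).
In Python, from workcell import ctrl gives the robot as it stands. The module is installed in compiled form; this text tells all that it offers.
- The arm moves only by the tool apply_moves, never from a script. Its argument "targets" is a list of rows, each a list of 3 entries, a list of its own where there are three numbers: the opening, from -1 (shut) to 1 (fully open), then the shift along the tool's x, y, z normalised to -1 to 1, where 1 is 5 cm, then the turn, a rotation vector about the tool's x, y, z normalised to -1 to 1, where 1 is 90 degrees. In form: [[jaw, [x, y, z], [wx, wy, wz]], ...]. A call has 1 to 8 rows; each row shifts and turns the commanded pose from where the row before left it, along the tool's axes as they then stand; what a row does not reach is not made up. A row lasts 1/8 s, in which the tool goes at most 62.5 mm and 10.7 degrees, less where a joint would pass 70% of its speed; a pose out of reach is approached as far as the arm can. A call with a number of a shift or a turn outside -1 to 1 is refused whole. A call with a gripper value outside its range is refused whole. The fingers move at their own pace and stop on an object; the grip force is fixed at half the most. Time passes only in rows, so rows that do not move let the fingers close. It gives the time, the measured TCP pose, the force, the opening and the grip force at its end, in the units of the state.
- ctrl.get_obs(): the state, without advancing time (a new reading comes with each control period).
- ctrl.get_image(name): name is "scene" or "top"; returns a dict with "pixels" (400x640x3 uint8, blue, green, red), "camera_matrix" (3x3 intrinsics, pixels), "view" (4x4, takes a point from world to camera coordinates). Camera axes: x right, y down, z forward; pixel columns grow to the right and rows downward; lengths in mm; the calibration is good to about 2 mm. A picture is of the moment at which its call begins. There is no depth.
- ctrl.close_job(): hands the job in; it is judged then, once.
Trained networks look in the newest picture that a camera, given by its name, has taken for a name from the list of things; names that differ only in an ending like _2 or _b are one class to them, and where a whole thing is asked for, a point or a joint stands for the part that bears it (a point fixed in the world has none). Each returns a list of dicts, best first, with "score" (0 to 1); they miss things now and then, are a little off and sometimes report something else, mostly with a low value. They report only what shows in the picture. A call takes as long as a camera call. They do not tell look-alikes from the thing itself.
- ctrl.masks_of(label, camera): "region" (400x640 bool, what is visible of it) and "bbox" ([left, top, right, bottom] in pixels, round what is visible of it).
- ctrl.pinpoint(label, camera): "xy" ([column, row] in pixels: a listed point, or the origin of a listed thing).
The state is a dict: "t": time; "qpos": joint angles; "qvel": joint speeds; "joint_torque": joint torques, N m; "ee_pos": TCP position; "orientation": TCP orientation; "ft_force": force on the tool from outside, world axes, zero at the start; "moment": the same for the moment, N m; "width": finger opening in mm; "grasp_force": force on a finger pad.
Only numpy, scipy, OpenCV 4.12 (cv2) and the standard library are available. Lean on these libraries where they do the work, as an engineer would, in place of code of your own. Each camera call takes 0.05 s, during which the arm holds its last target. There are 200 camera calls.

## Working session

There is one attempt and no reset: what is moved stays moved. The work goes in short steps, Python scripts to look and compute and a tool call to move; the robot and the scene stay as the last step left them, time stands still between calls to the robot, and variables do not carry over. Pictures are saved under pics/ and viewed, at most 14 in all, crops included, and the job is handed in when it is done.

Besides the shell and the picture viewer there is one more tool, called after "Request:" as name(argument=value, ...), one argument or row to a line, values as JSON. apply_moves: Moves the arm, as the interface text tells. Scaled input: -1 to 1 covers 5 cm each way for a shift and 90 degrees each way for a turn. Its arguments: {"type":"object","properties":{"targets":{"type":"array"}},"required":["targets"]}

```bash
mkdir -p pics; cat > h.py <<'E'
from workcell import ctrl
import numpy as np, cv2
from scipy.spatial.transform import Rotation as R
def shot(n,f=None):
    im=ctrl.get_image(n)
    if f: cv2.imwrite('pics/'+f,np.asarray(im['pixels']))
    return im
def ray(im,uv):
    K=np.array(im['camera_matrix']);V=np.array(im['view'])
    d=V[:3,:3].T@np.linalg.solve(K,[uv[0],uv[1],1.]);c=-V[:3,:3].T@V[:3,3]
    return c,d
def atz(im,uv,z):
    c,d=ray(im,uv);return c+d*(z-c[2])/d[2]
def tri(rs):
    A=np.zeros((3,3));b=np.zeros(3)
    for c,d in rs:
        d=d/np.linalg.norm(d);P=np.eye(3)-np.outer(d,d);A+=P;b+=P@c
    return np.linalg.solve(A,b)
def proj(im,p):
    K=np.array(im['camera_matrix']);V=np.array(im['view'])
    q=K@(V[:3,:3]@np.array(p)+V[:3,3]);return q[:2]/q[2]
E
python3 - <<'E'
from h import *
np.set_printoptions(precision=1,suppress=True)
ims={n:shot(n,n+'0.png') for n in('scene','top')}
print(ctrl.get_obs())
for n in ims: print(n,ray(ims[n],(320,200)))
P={}
for l in['canister','canister_rim','lid','lid_knob','ring','hammer','magnet','spray']:
    for n in ims:
        r=ctrl.pinpoint(l,n)
        if r: P[l,n]=r[0]['xy']; print(l,n,np.array(r[0]['xy']),round(r[0]['score'],2),atz(ims[n],r[0]['xy'],0))
    if (l,'scene')in P and (l,'top')in P: print('  tri',tri([ray(ims[n],P[l,n]) for n in ims]))
for n in ims:
    for r in ctrl.masks_of('carbon1',n):
        ys,xs=np.nonzero(r['region']);px=np.c_[xs,ys].astype(float);m=px.mean(0);w,v=np.linalg.eigh(np.cov((px-m).T))
        s=(px-m)@v[:,1];e=[m+v[:,1]*s.min(),m+v[:,1]*s.max()]
        c=np.array(ims[n]['pixels'])[r['region']].mean(0)
        a,b=[atz(ims[n],q,8) for q in e]
        print(n,round(r['score'],2),r['bbox'],'bgr',c,a[:2],b[:2],'mid',((a+b)/2)[:2],np.linalg.norm(a-b))
E
```

```text
{'t': 0.1, 'qpos': array([-1.3,  0.4,  1.6, -0. ,  1.1, -0. ]), 'qvel': array([ 0., -0., -0., -0.,  0., -0.]), 'joint_torque': array([ -0. , -54.6, -27.4,   0.1,   0. ,  -0. ]), 'ee_pos': array([ 182.1, -597.4,  222. ]), 'orientation': array([-3.1, -0.5,  0. ]), 'ft_force': array([ 0.2, -0.7,  0. ]), 'moment': array([ 0. ,  0.1, -0. ]), 'grasp_force': 0.0, 'width': 87.76697068748804}
scene (array([1067.7,   87.2, 1044.6]), array([-0.5, -0.1, -0.8]))
top (array([ 197.5,   -7.8, 1414.1]), array([ 0.2,  0. , -1. ]))
canister scene [377.9 288.5] 0.55 [639.7 164.9   0. ]
canister top [275.7 161.2] 0.58 [637.6 166.7   0. ]
  tri [638.5 166.1  -2.6]
canister_rim scene [176.1 199.9] 0.52 [ 467.3 -503.8    0. ]
lid scene [388.9 262.5] 0.85 [554.8 187.3   0. ]
lid top [269.7 149.7] 0.7 [683.4 190.8   0. ]
  tri [630.5 170.9 153.8]
lid_knob scene [389.2 254.3] 0.72 [528.4 185.6   0. ]
lid_knob top [268.6 139. ] 0.97 [726.5 196.2   0. ]
  tri [643.3 164.4 222.4]
hammer scene [177.  197.7] 0.72 [ 458.7 -504.3    0. ]
hammer top [455.5 207.6] 0.84 [ 459.7 -502.3    0. ]
  tri [ 459.7 -502.5    1.6
[... 1115 characters left out ...]
] [327.6 286.5] mid [389.9 257.1] 137.81924344031148
top 0.68 [347.2, 199.7, 362.5, 234.7] bgr [ 88.2 128.8 208.9] [ 474.9 -153.1] [360.1 -92.7] mid [ 417.5 -122.9] 129.65243076849208
top 0.67 [423.3, 244.3, 428.0, 268.4] bgr [160.3 158.2 158.9] [ 325.  -392.5] [ 239.  -373.4] mid [ 282. -383.] 88.10578081949966
top 0.64 [386.1, 212.3, 393.8, 248.9] bgr [ 92.4 129.  201.6] [ 441.8 -255.6] [ 306.5 -264.3] mid [ 374.1 -259.9] 135.59949384909993
top 0.56 [283.0, 204.0, 295.2, 238.0] bgr [ 92.4 119.2 177.8] [471.3 131.7] [337.3  97.4] mid [404.3 114.5] 138.36743117008294
top 0.52 [322.3, 188.9, 331.2, 230.0] bgr [ 92.5 122.  183.7] [520.3 -12.8] [381.6 -22.1] mid [451.  -17.4] 138.96578793108375
```

View pics/scene0.png

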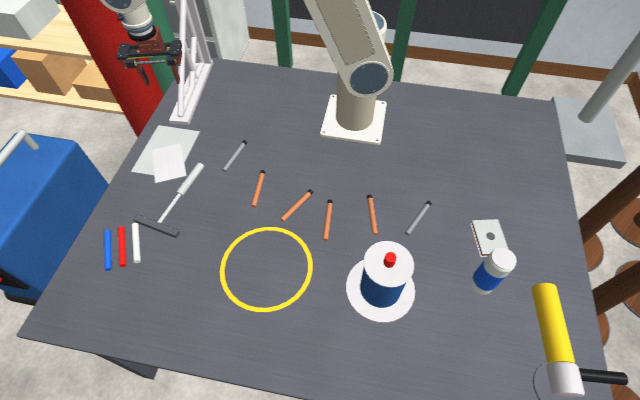

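View pics/top0.png

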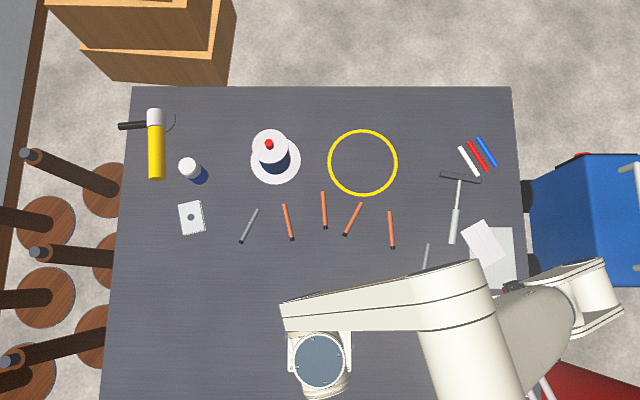

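The pictures show four copper carbons, at scene px (372,214), (328,220), (297,205) and (258,188). There are two grey decoys, at (427,215) and (235,155). The canister is at (380,280) and the ring at (266,268). Next I refine the positions by fitting silhouettes.

```bash
cat >> h.py <<'E'
from scipy.optimize import least_squares
T=np.linspace(0,2*np.pi,72,endpoint=False)
def circ(x,y,r,z): return np.c_[x+r*np.cos(T),y+r*np.sin(T),np.full(72,z)]
def hullc(pts):
    h=cv2.convexHull(np.float32(pts));m=cv2.moments(h);return np.array([m['m10'],m['m01']])/m['m00'],m['m00']
def fit(im,mask,cyl,x0):
    """cyl: list of (r,z) circles; matches hull centroid -> xy; returns xy, area ratio"""
    m=cv2.morphologyEx(mask.astype(np.uint8),cv2.MORPH_OPEN,np.ones((2,2)))
    n,l,s,_=cv2.connectedComponentsWithStats(m)
    k=1+np.argmax(s[1:,4]);ys,xs=np.nonzero(l==k);c,a=hullc(np.c_[xs,ys])
    f=lambda p:hullc([proj(im,q) for r,z in cyl for q in circ(p[0],p[1],r,z)])
    s=least_squares(lambda p:f(p)[0]-c,x0,diff_step=1e-3)
    return s.x,a/f(s.x)[1]
def hsv(im): return cv2.cvtColor(np.ascontiguousarray(im['pixels']),cv2.COLOR_BGR2HSV)
def red(im,c,w=25):
    h=hsv(im);m=((h[...,0]<8)|(h[...,0]>172))&(h[...,1]>170)&(h[...,2]>90)
    k=np.zeros_like(m);x,y=map(int,c);k[max(0,y-w):y+w,max(0,x-w):x+w]=1;return m&k
def yellow(im,box):
    h=hsv(im);m=(abs(h[...,0].astype(int)-26)<6)&(h[...,1]>150)
    k=np.zeros_like(m);a,b,c,d=box;k[b:d,a:c]=1;return m&k
def carbons(names=('scene','top'),ims=None):
    out=[]
    for n in names:
        im=ims[n] if ims else shot(n)
        for r in ctrl.masks_of('carbon1',n):
            g=np.asarray(r['region']);ys,xs=np.nonzero(g)
            c=np.array(im['pixels'])[g].mean(0)
            px=np.c_[xs,ys].astype(float);m=px.mean(0);w,v=np.linalg.eigh(np.cov((px-m).T))
            s=(px-m)@v[:,1];a,b=[atz(im,m+v[:,1]*q,8) for q in(s.min(),s.max())]
            d=a-b;d*=np.sign(d[0])
            out.append((n,round(r['score'],2),'CU' if c[2]-c[0]>45 else 'grey',((a+b)/2)[:2].round(0),'len',round(np.linalg.norm(d)),'yawdeg',round(np.degrees(np.arctan2(d[1],d[0])),1)))
    return out
def rows(p1,Rm1,jaw,n=8,p0=None,R0=None):
    """suggest n equal rows from measured pose to target; Rm1 = Rotation"""
    o=ctrl.get_obs();p0=np.array(o['ee_pos']) if p0 is None else np.array(p0,float)
    R0=R.from_rotvec(o['orientation']) if R0 is None else R0
    w=(R0.inv()*Rm1).as_rotvec();st=w/n
    out=[];Rc=R0
    for i in range(n):
        s=Rc.inv().apply((np.array(p1)-p0)/n)/50
        out.append([jaw,[round(float(k),3) for k in s],[round(float(k),4) for k in st/(np.pi/2)]]);Rc=Rc*R.from_rotvec(st)
    print('dist/row',np.linalg.norm(np.array(p1)-p0)/n,'deg/row',np.degrees(np.linalg.norm(st)))
    import json
    if np.linalg.norm(st)<1e-3: print('all same x',n,json.dumps(out[0]))
    else: print(json.dumps(out))
def down(yaw): # tool pointing down, tool x at yaw
    return R.from_matrix(np.array([[np.cos(yaw),np.sin(yaw),0],[np.sin(yaw),-np.cos(yaw),0],[0,0,-1.]]).T.T) 
def locate():
    for n in('scene','top'):
        im=shot(n)
        r=ctrl.pinpoint('lid_knob',n)
        if r:
            z0=205
            print(n,'knob',fit(im,red(im,r[0]['xy']),[(14,171),(14,205)],[640,166]))
        r=ctrl.masks_of('canister',n)
        if r: print(n,'can+lid',fit(im,np.asarray(r[0]['region']),[(95,0),(95,12),(61,166),(61,171)],[640,166]),r[0]['score'])
E
python3 - <<'E'
from h import *
np.set_printoptions(precision=1,suppress=True)
locate()
for n,b in(('scene',(200,210,330,330)),('top',(315,115,410,210))):
    im=shot(n);print(n,'ring',fit(im,yellow(im,b),[(132,0)],[650,-165]))
o=ctrl.get_obs();print(R.from_rotvec(o['orientation']).as_matrix(), down(0).as_matrix())
E
```

```text
scene knob (array([640.6, 172.2]), 0.6993697179745383)
scene can+lid (array([671.3, 164.7]), 0.6668417724498222) 0.82
top knob (array([639.5, 166.3]), 0.46034462652023356)
top can+lid (array([614.9, 154.1]), 0.7250146405879613) 0.56
scene ring (array([ 637.3, -155.6]), 0.9921520412857674)
top ring (array([ 631.7, -164.7]), 0.9870141568924246)
[[ 1.   0.3 -0. ]
 [ 0.3 -1.   0. ]
 [-0.  -0.  -1. ]] [[ 1.  0.  0.]
 [ 0. -1.  0.]
 [ 0.  0. -1.]]
```

```bash
python3 - <<'E'
s=open('h.py').read()
s=s.replace("m=cv2.morphologyEx(mask.astype(np.uint8),cv2.MORPH_OPEN,np.ones((2,2)))","m=mask.astype(np.uint8)")
s=s.replace("s=least_squares(lambda p:f(p)[0]-c,x0,diff_step=1e-3)","s=least_squares(lambda p:f(np.array(x0)+p)[0]-c,[1.,1.],diff_step=3.);s.x=s.x+x0")
s=s.replace("return s.x,a/f(s.x)[1]","return s.x.round(1),round(a/f(s.x)[1],2),'res',round(2*s.cost,3)")
s=s.replace("(h[...,1]>170)&(h[...,2]>90)","(h[...,1]>130)&(h[...,2]>60)")
s=s.replace("if r: print(n,'can+lid',fit(im,np.asarray(r[0]['region']),","q=ctrl.masks_of('lid',n)\n        if r and q: print(n,'can+lid',fit(im,np.asarray(r[0]['region'])|np.asarray(q[0]['region']),")
open('h.py','w').write(s)
E
python3 - <<'E'
from h import *
locate()
for n,b in(('scene',(200,210,330,330)),('top',(315,115,410,210))):
    im=shot(n);m=yellow(im,b);print(n,'ring',fit(im,m,[(132,0)],[635,-160]))
    ys,xs=np.nonzero(m);print(xs.min(),xs.max(),ys.min(),ys.max(),proj(im,(635,-160,0)))
    for x in(xs.min(),xs.max()): 
        y=ys[xs==x].mean();print(atz(im,(x,y),0))
E
```

```text
scene knob (array([639.1, 169.8]), 0.75, 'res', np.float64(0.0))
scene can+lid (array([638.7, 167.9]), 0.99, 'res', np.float64(0.0)) 0.58
top knob (array([639.4, 168.3]), 0.66, 'res', np.float64(0.0))
top can+lid (array([639. , 165.8]), 0.97, 'res', np.float64(0.0)) 0.69
scene ring (array([ 634.9, -159.3]), 1.0, 'res', np.float64(0.0))
220 311 227 311 [265.70177398 266.32701219]
[ 679.91236933 -282.3069641     0.        ]
[608.95156934 -32.13458738   0.        ]
top ring (array([ 635.3, -161. ]), 0.99, 'res', np.float64(0.0))
328 397 129 196 [361.84128927 161.9370353 ]
[634.64603424 -31.81752217   0.        ]
[ 626.98788331 -292.67944899    0.        ]
```

```bash
python3 - <<'E'
from h import *
o=ctrl.get_obs();Rc=R.from_rotvec(o['orientation']);x=Rc.as_matrix()[:,0];print(np.degrees(np.arctan2(x[1],x[0])))
rows([639,168,290],down(np.arctan2(x[1],x[0])),1,24)
E
```

```text
16.94902400662741
dist/row 37.2602430947041 deg/row 4.50801940876548e-05
all same x 24 [1, [0.55, -0.5, -0.056], [0.0, -0.0, -0.0]]
```

Request:
apply_moves(
  targets=[
    [1,[0.55,-0.5,-0.2],[0,0,0]],
    [1,[0.55,-0.5,-0.2],[0,0,0]],
    [1,[0.55,-0.5,-0.2],[0,0,0]],
    [1,[0.55,-0.5,-0.2],[0,0,0]],
    [1,[0.55,-0.5,-0.2],[0,0,0]],
    [1,[0.55,-0.5,-0.2],[0,0,0]],
    [1,[0.55,-0.5,-0.15],[0,0,0]],
    [1,[0.55,-0.5,0],[0,0,0]],
  ],
)

```text
t: 2.9
ee_pos: [335.1, -341.6, 291.0]
orientation: [3.106, 0.462, 0.002]
ft_force: [-0.4, 0.6, 1.1]
width: 87.6
grasp_force: 0.0
```

Request:
apply_moves(
  targets=[
    [1,[0.55,-0.5,0],[0,0,0]],
    [1,[0.55,-0.5,0],[0,0,0]],
    [1,[0.55,-0.5,0],[0,0,0]],
    [1,[0.55,-0.5,0],[0,0,0]],
    [1,[0.55,-0.5,0],[0,0,0]],
    [1,[0.55,-0.5,0],[0,0,0]],
    [1,[0.55,-0.5,0],[0,0,0]],
    [1,[0.55,-0.5,0],[0,0,0]],
  ],
)

```text
t: 3.9
ee_pos: [487.0, -85.8, 290.3]
orientation: [3.107, 0.463, 0.001]
ft_force: [0.7, -0.3, 0.5]
width: 88.0
grasp_force: 0.0
```

Request:
apply_moves(
  targets=[
    [1,[0.55,-0.5,0],[0,0,0]],
    [1,[0.55,-0.5,0],[0,0,0]],
    [1,[0.55,-0.5,0],[0,0,0]],
    [1,[0.55,-0.5,0],[0,0,0]],
    [1,[0.55,-0.5,0],[0,0,0]],
    [1,[0.55,-0.5,0],[0,0,0]],
    [1,[0.55,-0.5,0],[0,0,0]],
    [1,[0,0,0],[0,0,0]],
  ],
)

```text
t: 4.9
ee_pos: [620.4, 138.5, 289.8]
orientation: [-3.106, -0.467, -0.0]
ft_force: [0.7, -0.2, 0.6]
width: 87.9
grasp_force: 0.0
```

```bash
python3 - <<'E'
from h import *
locate()
o=ctrl.get_obs();print(o['qpos'])
rows([639,168,177],down(np.radians(17)),1,6)
E
```

```text
scene knob (array([639. , 169.8]), 0.75, 'res', np.float64(0.0))
scene can+lid (array([640.9, 168.4]), 0.99, 'res', np.float64(0.0)) 0.67
[ 1.97124406e-01  3.70710395e-01  1.54562582e+00 -3.75469963e-05
  1.22504417e+00  1.47301484e+00]
dist/row 19.921446331778117 deg/row 0.01719129660881256
all same x 6 [1, [0.093, -0.084, 0.378], [0.0, -0.0, -0.0002]]
```

Request:
apply_moves(
  targets=[
    [1,[0.28,-0.25,0.3],[0,0,0]],
    [1,[0.28,-0.25,0.3],[0,0,0]],
    [1,[0,0,0.4],[0,0,0]],
    [1,[0,0,0.4],[0,0,0]],
    [1,[0,0,0.4],[0,0,0]],
    [1,[0,0,0.3],[0,0,0]],
    [1,[0,0,0.16],[0,0,0]],
    [1,[0,0,0],[0,0,0]],
  ],
)

```text
t: 6.3
ee_pos: [639.0, 168.5, 176.8]
orientation: [3.107, 0.463, -0.001]
ft_force: [-1.1, 0.1, 0.6]
width: 87.5
grasp_force: 0.0
```

Request:
apply_moves(
  targets=[
    [-1,[0,0,0],[0,0,0]],
    [-1,[0,0,0],[0,0,0]],
    [-1,[0,0,0],[0,0,0]],
    [-1,[0,0,0],[0,0,0]],
    [-1,[0,0,0],[0,0,0]],
    [-1,[0,0,0],[0,0,0]],
  ],
)

```text
t: 7.05
ee_pos: [639.1, 168.6, 177.2]
orientation: [-3.107, -0.463, 0.0]
ft_force: [-0.3, -0.2, 0.7]
width: 31.4
grasp_force: 0.0
```

Request:
apply_moves(
  targets=[
    [-1,[0,0,0],[0,0,0]],
    [-1,[0,0,0],[0,0,0]],
    [-1,[0,0,-0.1],[0,0,0]],
    [-1,[0,0,-0.2],[0,0,0]],
    [-1,[0,0,-0.3],[0,0,0]],
    [-1,[0,0,-0.4],[0,0,0]],
    [-1,[0,0,-0.4],[0,0,0]],
    [-1,[0,0,-0.2],[0,0,0]],
  ],
)

```text
t: 8.05
ee_pos: [639.9, 168.8, 259.7]
orientation: [-3.107, -0.463, -0.005]
ft_force: [0.1, 0.1, -2.7]
width: 27.2
grasp_force: 30.0
```

```bash
python3 - <<'E'
from h import *
o=ctrl.get_obs();print(o['width'],o['grasp_force'],o['ft_force'])
rows([635,-160,260],down(np.radians(17)),-1,12)
shot('scene','s1.png')
E
```

```text
27.23737257628181 29.9994957447052 [ 0.14281064  0.05865714 -2.70174228]
dist/row 27.40550144912741 deg/row 0.014666124549396154
all same x 12 [-1, [-0.168, 0.522, -0.001], [0.0, -0.0002, -0.0001]]
```

View pics/s1.png

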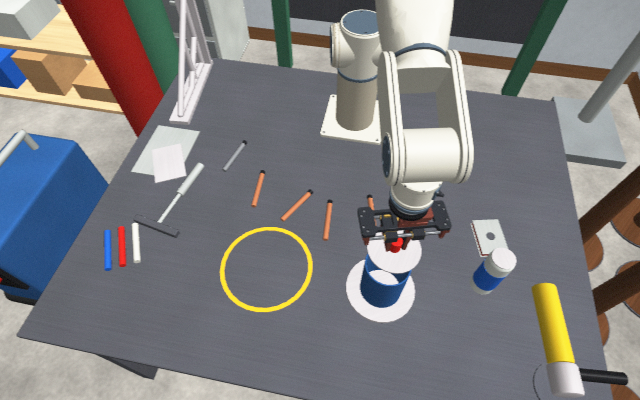

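The lid hangs in the grip by its red knob at (396,243), clear above the open canister. Next I carry it over to the ring spot.

Request:
apply_moves(
  targets=[
    [-1,[-0.1,0.3,0],[0,0,0]],
    [-1,[-0.17,0.55,0],[0,0,0]],
    [-1,[-0.17,0.55,0],[0,0,0]],
    [-1,[-0.17,0.55,0],[0,0,0]],
    [-1,[-0.17,0.55,0],[0,0,0]],
    [-1,[-0.17,0.55,0],[0,0,0]],
    [-1,[-0.17,0.55,0],[0,0,0]],
    [-1,[-0.17,0.55,0],[0,0,0]],
  ],
)

```text
t: 9.1
ee_pos: [636.8, -50.6, 256.0]
orientation: [-3.107, -0.462, 0.003]
ft_force: [0.4, -0.8, -3.1]
width: 27.8
grasp_force: 30.0
```

Request:
apply_moves(
  targets=[
    [-1,[-0.17,0.55,0],[0,0,0]],
    [-1,[-0.17,0.55,0.2],[0,0,0]],
    [-1,[-0.17,0.55,0.5],[0,0,0]],
    [-1,[-0.17,0.5,0.7],[0,0,0]],
    [-1,[0,0.3,0.8],[0,0,0]],
    [-1,[0,0,0.8],[0,0,0]],
    [-1,[0,0,0.7],[0,0,0]],
    [-1,[0,0,0.5],[0,0,0]],
  ],
)

```text
t: 10.1
ee_pos: [638.9, -176.4, 44.2]
orientation: [-3.106, -0.462, 0.006]
ft_force: [-1.3, 0.3, -2.4]
width: 27.4
grasp_force: 30.0
```

Request:
apply_moves(
  targets=[
    [-1,[0,0,0.2],[0,0,0]],
    [-1,[0,0,0.12],[0,0,0]],
    [-1,[0,0,0.06],[0,0,0]],
    [-1,[0,0,0],[0,0,0]],
    [-1,[0,0,0],[0,0,0]],
  ],
)

```text
t: 10.72
ee_pos: [641.6, -175.8, 29.0]
orientation: [3.107, 0.463, 0.002]
ft_force: [-0.5, 0.0, -3.3]
width: 27.5
grasp_force: 30.0
```

Request:
apply_moves(
  targets=[
    [-1,[0,0,0.08],[0,0,0]],
    [-1,[0,0,0.06],[0,0,0]],
    [-1,[0,0,0],[0,0,0]],
    [1,[0,0,0],[0,0,0]],
    [1,[0,0,0],[0,0,0]],
    [1,[0,0,0],[0,0,0]],
    [1,[0,0,0],[0,0,0]],
    [1,[0,0,-0.2],[0,0,0]],
  ],
)

```text
t: 11.72
ee_pos: [640.4, -175.5, 30.8]
orientation: [-3.107, -0.463, 0.002]
ft_force: [0.0, 0.1, -0.3]
width: 74.0
grasp_force: 0.0
```

```bash
python3 - <<'E'
from h import *
o=ctrl.get_obs();print(o['width'],o['ft_force'],o['ee_pos'],o['qpos'])
for c in carbons(): print(*c)
E
```

```text
73.97161876607271 [ 0.0109208   0.05202778 -0.34860635] [ 640.4311891  -175.53924196   30.77767648] [-2.85448511e-01  7.22025196e-01  1.62345567e+00  6.81398060e-06
  7.97820835e-01  9.89551876e-01]
scene 0.77 grey [391. 258.] len 148 yawdeg -25.9
scene 0.72 CU [451. -15.] len 145 yawdeg 4.6
scene 0.7 CU [ 415. -119.] len 148 yawdeg -27.5
scene 0.6 CU [404. 117.] len 143 yawdeg 14.1
top 0.54 grey [ 259. -378.] len 135 yawdeg -12.8
top 0.52 grey [391. 257.] len 138 yawdeg -25.3
top 0.44 CU [ 389. -106.] len 78 yawdeg -27.9
```

```bash
python3 - <<'E'
from h import *
rows([460,-145,100],down(np.radians(-28)),0.3,6,p0=[640.5,-175.5,122])
E
```

```text
dist/row 30.729329095615913 deg/row 7.491275832024188
[[0.3, [-0.546, -0.273, 0.073], [0.0, -0.0001, 0.0832]], [0.3, [-0.577, -0.199, 0.073], [0.0, -0.0001, 0.0832]], [0.3, [-0.598, -0.122, 0.073], [0.0, -0.0001, 0.0832]], [0.3, [-0.609, -0.043, 0.073], [0.0, -0.0001, 0.0832]], [0.3, [-0.609, 0.036, 0.073], [0.0, -0.0001, 0.0832]], [0.3, [-0.599, 0.116, 0.073], [0.0, -0.0001, 0.0832]]]
```

Request:
apply_moves(
  targets=[
    [1,[0,0,-0.9],[0,0,0]],
    [1,[0,0,-0.9],[0,0,0]],
    [0.3,[-0.55,-0.27,0.07],[0,0,0.083]],
    [0.3,[-0.58,-0.2,0.07],[0,0,0.083]],
    [0.3,[-0.6,-0.12,0.07],[0,0,0.083]],
    [0.3,[-0.61,-0.04,0.07],[0,0,0.083]],
    [0.3,[-0.61,0.04,0.07],[0,0,0.083]],
    [0.3,[-0.6,0.12,0.07],[0,0,0.083]],
  ],
)

```text
t: 12.92
ee_pos: [458.9, -146.0, 100.2]
orientation: [3.047, -0.763, 0.0]
ft_force: [-0.0, 0.2, -0.9]
width: 57.0
grasp_force: 0.0
```

```bash
python3 - <<'E'
from h import *
o=ctrl.get_obs();print(o['width'],o['ee_pos'],o['qpos'])
im=shot('scene');r=ctrl.pinpoint('lid_knob','scene');print('lid',fit(im,red(im,r[0]['xy']),[(14,15),(14,49)],[640,-176]))
rows([460,-145,3],down(np.radians(-28)),0.3,5)
E
```

```text
57.04233048536916 [ 458.88253684 -146.02260702  100.18628898] [-3.32803776e-01  4.10895089e-01  2.02284882e+00  1.94971491e-05
  7.07562735e-01  1.72874563e+00]
lid (array([ 640.2, -174.8]), 0.69, 'res', np.float64(0.0))
dist/row 19.330401633811018 deg/row 0.04778621978661188
all same x 5 [0.3, [0.014, -0.008, 0.386], [0.0001, 0.0005, 0.0]]
```

Request:
apply_moves(
  targets=[
    [0.3,[0,0,0.5],[0,0,0]],
    [0.3,[0,0,0.6],[0,0,0]],
    [0.3,[0,0,0.45],[0,0,0]],
    [0.3,[0,0,0.25],[0,0,0]],
    [0.3,[0,0,0.1],[0,0,0]],
    [0.3,[0,0,0],[0,0,0]],
  ],
)

```text
t: 13.78
ee_pos: [460.3, -146.3, 5.3]
orientation: [3.049, -0.756, 0.001]
ft_force: [0.5, 0.3, -0.1]
width: 57.2
grasp_force: 0.0
```

Request:
apply_moves(
  targets=[
    [-1,[0,0,0],[0,0,0]],
    [-1,[0,0,0],[0,0,0]],
    [-1,[0,0,0],[0,0,0]],
    [-1,[0,0,0],[0,0,0]],
    [-1,[0,0,0],[0,0,0]],
    [-1,[0,0,0],[0,0,0]],
  ],
)

```text
t: 14.52
ee_pos: [459.9, -146.2, 5.3]
orientation: [-3.049, 0.757, -0.0]
ft_force: [-0.3, 0.6, 0.4]
width: 15.2
grasp_force: 30.0
```

```bash
cat >> h.py <<'E'
def RF(a): 
    c,s=np.cos(a),np.sin(a); return R.from_matrix(np.array([[0,0,1],[c,s,0],[-s,c,0]]).T)
E
python3 - <<'E'
from h import *
o=ctrl.get_obs();p=o['ee_pos']+np.array([0,0,150])
rows([560,20,330],RF(np.radians(14.7)),-1,13,p0=p)
E
```

```text
dist/row 20.08560228583595 deg/row 11.304171245907927
[[-1, [0.017, -0.298, -0.269], [0.0848, 0.0372, -0.0848]], [-1, [0.073, -0.325, -0.225], [0.0848, 0.0372, -0.0848]], [-1, [0.129, -0.338, -0.174], [0.0848, 0.0372, -0.0848]], [-1, [0.182, -0.337, -0.12], [0.0848, 0.0372, -0.0848]], [-1, [0.232, -0.322, -0.064], [0.0848, 0.0372, -0.0848]], [-1, [0.275, -0.293, -0.008], [0.0848, 0.0372, -0.0848]], [-1, [0.31, -0.251, 0.046], [0.0848, 0.0372, -0.0848]], [-1, [0.336, -0.198, 0.095], [0.0848, 0.0372, -0.0848]], [-1, [0.352, -0.137, 0.137], [0.0848, 0.0372, -0.0848]], [-1, [0.357, -0.069, 0.172], [0.0848, 0.0372, -0.0848]], [-1, [0.35, 0.003, 0.197], [0.0848, 0.0372, -0.0848]], [-1, [0.333, 0.076, 0.212], [0.0848, 0.0372, -0.0848]], [-1, [0.305, 0.147, 0.216], [0.0848, 0.0372, -0.0848]]]
```

```bash
sed -i 's/round(float(k),3) for k in s/round(float(k),2) for k in s/' h.py; python3 - <<'E'
from h import *
o=ctrl.get_obs();p=o['ee_pos']+np.array([0,0,95])
rows([560,20,330],RF(np.radians(14.7)),-1,14,p0=p)
E
```

```text
dist/row 21.47920835064415 deg/row 10.49673044262879
[[-1, [0.02, -0.28, -0.33], [0.0788, 0.0346, -0.0788]], [-1, [0.07, -0.31, -0.29], [0.0788, 0.0346, -0.0788]], [-1, [0.12, -0.33, -0.24], [0.0788, 0.0346, -0.0788]], [-1, [0.18, -0.34, -0.19], [0.0788, 0.0346, -0.0788]], [-1, [0.23, -0.34, -0.14], [0.0788, 0.0346, -0.0788]], [-1, [0.27, -0.32, -0.09], [0.0788, 0.0346, -0.0788]], [-1, [0.32, -0.29, -0.03], [0.0788, 0.0346, -0.0788]], [-1, [0.35, -0.25, 0.02], [0.0788, 0.0346, -0.0788]], [-1, [0.37, -0.2, 0.07], [0.0788, 0.0346, -0.0788]], [-1, [0.39, -0.14, 0.11], [0.0788, 0.0346, -0.0788]], [-1, [0.4, -0.08, 0.14], [0.0788, 0.0346, -0.0788]], [-1, [0.39, -0.01, 0.17], [0.0788, 0.0346, -0.0788]], [-1, [0.38, 0.06, 0.19], [0.0788, 0.0346, -0.0788]], [-1, [0.36, 0.13, 0.2], [0.0788, 0.0346, -0.0788]]]
```

Request:
apply_moves(
  targets=[
    [-1,[0,0,-0.9],[0,0,0]],
    [-1,[0,0,-1],[0,0,0]],
    [-1,[0.02,-0.28,-0.33],[0.079,0.035,-0.079]],
    [-1,[0.07,-0.31,-0.29],[0.079,0.035,-0.079]],
    [-1,[0.12,-0.33,-0.24],[0.079,0.035,-0.079]],
    [-1,[0.18,-0.34,-0.19],[0.079,0.035,-0.079]],
    [-1,[0.23,-0.34,-0.14],[0.079,0.035,-0.079]],
    [-1,[0.27,-0.32,-0.09],[0.079,0.035,-0.079]],
  ],
)

```text
t: 15.52
ee_pos: [503.8, -79.9, 183.8]
orientation: [-2.491, -0.267, -0.567]
ft_force: [-0.4, 0.3, -1.4]
width: 14.9
grasp_force: 30.0
```

Request:
apply_moves(
  targets=[
    [-1,[0.32,-0.29,-0.03],[0.079,0.035,-0.079]],
    [-1,[0.35,-0.25,0.02],[0.079,0.035,-0.079]],
    [-1,[0.37,-0.2,0.07],[0.079,0.035,-0.079]],
    [-1,[0.39,-0.14,0.11],[0.079,0.035,-0.079]],
    [-1,[0.4,-0.08,0.14],[0.079,0.035,-0.079]],
    [-1,[0.39,0,0.17],[0.079,0.035,-0.079]],
    [-1,[0.38,0.06,0.19],[0.079,0.035,-0.079]],
    [-1,[0.36,0.13,0.2],[0.079,0.035,-0.079]],
  ],
)

```text
t: 16.52
ee_pos: [577.0, 16.0, 304.8]
orientation: [-1.121, -1.26, -1.006]
ft_force: [0.4, -0.6, -0.1]
width: 15.0
grasp_force: 30.0
```

```bash
python3 - <<'E'
from h import *
o=ctrl.get_obs();print(o['width'],o['ee_pos'],o['qpos']);print(R.from_rotvec(o['orientation']).as_matrix().round(2))
shot('scene','s2.png')
rows([637,172,310],RF(np.radians(14.7)),-1,8)
E
```

```text
14.95064464550154 [577.04654105  16.02915915 304.76236339] [-0.44263229  0.80023204  1.54230169  1.08459687  1.99279298 -0.81157883]
[[ 0.07  0.98 -0.19]
 [ 0.03  0.19  0.98]
 [ 1.   -0.07 -0.02]]
dist/row 20.598874948464186 deg/row 0.6579039804876021
[[-1, [0.03, 0.22, 0.35], [0.0049, 0.0013, -0.0053]], [-1, [0.03, 0.22, 0.35], [0.0049, 0.0013, -0.0053]], [-1, [0.03, 0.22, 0.35], [0.0049, 0.0013, -0.0053]], [-1, [0.02, 0.22, 0.34], [0.0049, 0.0013, -0.0053]], [-1, [0.02, 0.23, 0.34], [0.0049, 0.0013, -0.0053]], [-1, [0.02, 0.23, 0.34], [0.0049, 0.0013, -0.0053]], [-1, [0.02, 0.23, 0.34], [0.0049, 0.0013, -0.0053]], [-1, [0.01, 0.24, 0.34], [0.0049, 0.0013, -0.0053]]]
```

View pics/s2.png

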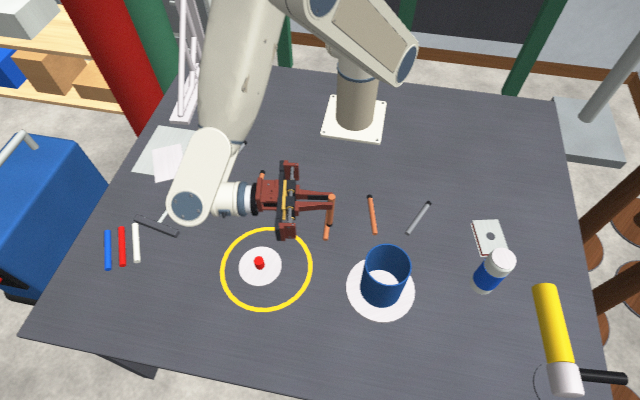

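The tool lies horizontal with the carbon hanging upright at about (328,215). The lid rests in the ring at (260,263), and the canister stands open at (385,275). The method works, so I move over the mouth.

Request:
apply_moves(
  targets=[
    [-1,[0.1,0.22,0.35],[0.005,0,-0.005]],
    [-1,[0.06,0.22,0.35],[0.005,0,-0.005]],
    [-1,[0.03,0.22,0.35],[0.005,0,-0.005]],
    [-1,[0.02,0.22,0.34],[0.005,0,-0.005]],
    [-1,[0.02,0.23,0.34],[0.005,0,-0.005]],
    [-1,[0.02,0.23,0.34],[0.005,0,-0.005]],
    [-1,[0.02,0.23,0.34],[0.005,0,-0.005]],
    [-1,[0.01,0.24,0.34],[0.005,0,-0.005]],
  ],
)

```text
t: 17.58
ee_pos: [637.3, 171.3, 311.7]
orientation: [-1.043, -1.324, -1.005]
ft_force: [-0.1, 0.2, -0.5]
width: 14.9
grasp_force: 30.0
```

```bash
cat >> h.py <<'E'
def can(x0=(639,167)):
    for n in('scene','top'):
        im=shot(n);r=ctrl.masks_of('canister',n)
        if r: print(n,'can',fit(im,np.asarray(r[0]['region']),[(95,0),(95,12),(57,166)],list(x0)),round(r[0]['score'],2))
def pose():
    o=ctrl.get_obs();print(round(o['width'],1),np.round(o['ee_pos'],1),np.round(o['qpos'],2),np.round(o['ft_force'],1));print(R.from_rotvec(o['orientation']).as_matrix().round(2))
E
python3 - <<'E'
from h import *
can();pose();rows([637,175,186],RF(np.radians(14.7)),-1,6)
E
```

```text
scene can (array([640.7, 169.7]), 0.95, 'res', np.float64(0.0)) 0.97
top can (array([644. , 206.6]), 0.44, 'res', np.float64(0.0)) 0.84
15.6 [636.7 170.4 311.6] [-0.2   0.82  1.47  1.25  1.89 -0.76] [-0.5 -0.7  0.2]
[[ 0.01  0.97 -0.25]
 [ 0.02  0.25  0.97]
 [ 1.   -0.01 -0.02]]
dist/row 20.94322938771629 deg/row 0.23889467798388253
[[-1, [-0.42, 0.01, 0.02], [0.0007, 0.0021, -0.0015]], [-1, [-0.42, 0.01, 0.02], [0.0007, 0.0021, -0.0015]], [-1, [-0.42, 0.01, 0.02], [0.0007, 0.0021, -0.0015]], [-1, [-0.42, 0.01, 0.02], [0.0007, 0.0021, -0.0015]], [-1, [-0.42, 0.01, 0.02], [0.0007, 0.0021, -0.0015]], [-1, [-0.42, 0.01, 0.02], [0.0007, 0.0021, -0.0015]]]
```

Request:
apply_moves(
  targets=[
    [-1,[-0.4,0.01,0.04],[0,0,0]],
    [-1,[-0.5,0.01,0.04],[0,0,0]],
    [-1,[-0.5,0.01,0.02],[0,0,0]],
    [-1,[-0.5,0,0.02],[0,0,0]],
    [-1,[-0.4,0,0],[0,0,0]],
    [-1,[-0.2,0,0],[0,0,0]],
    [-1,[0,0,0],[0,0,0]],
  ],
)

```text
t: 18.65
ee_pos: [635.7, 173.4, 186.0]
orientation: [-1.044, -1.323, -1.005]
ft_force: [-0.6, -0.7, 0.3]
width: 14.8
grasp_force: 30.0
```

Request:
apply_moves(
  targets=[
    [0,[0,0,0],[0,0,0]],
    [0,[0,0,0],[0,0,0]],
    [0,[0,0,0],[0,0,0]],
    [0,[0.2,0,0],[0,0,0]],
    [0,[0.6,0,0],[0,0,0]],
    [0,[0.8,0,0],[0,0,0]],
    [0,[0.8,0,0],[0,0,0]],
    [0,[0.2,0,0],[0,0,0]],
  ],
)

```text
t: 19.65
ee_pos: [637.3, 176.3, 319.9]
orientation: [-1.042, -1.328, -1.008]
ft_force: [-0.2, -0.1, -1.0]
width: 43.5
grasp_force: 0.0
```

```bash
python3 - <<'E'
from h import *
pose()
im=shot('scene');cv2.imwrite('pics/s3.png',cv2.resize(np.asarray(im['pixels'])[130:330,180:460],None,fx=2.5,fy=2.5))
for c in carbons(): print(*c)
E
```

```text
43.5 [637.3 176.3 319.9] [-0.19  0.81  1.47  1.26  1.88 -0.76] [-0.2 -0.1 -1. ]
[[ 0.    0.97 -0.25]
 [ 0.02  0.25  0.97]
 [ 1.   -0.01 -0.02]]
scene 0.72 CU [405. 117.] len 144 yawdeg 13.8
scene 0.71 grey [389. 259.] len 149 yawdeg -25.3
scene 0.66 grey [ 257. -376.] len 142 yawdeg -13.2
scene 0.57 CU [592. 177.] len 63 yawdeg -13.5
top 0.71 CU [443. -18.] len 124 yawdeg 4.1
top 0.7 grey [387. 259.] len 128 yawdeg -26.0
top 0.67 CU [ 650. -273.] len 155 yawdeg 10.4
top 0.57 grey [ 259. -378.] len 135 yawdeg -12.8
top 0.42 CU [ 377. -260.] len 121 yawdeg 3.8
top 0.31 grey [596. 473.] len 141 yawdeg 50.7
```

View pics/s3.png

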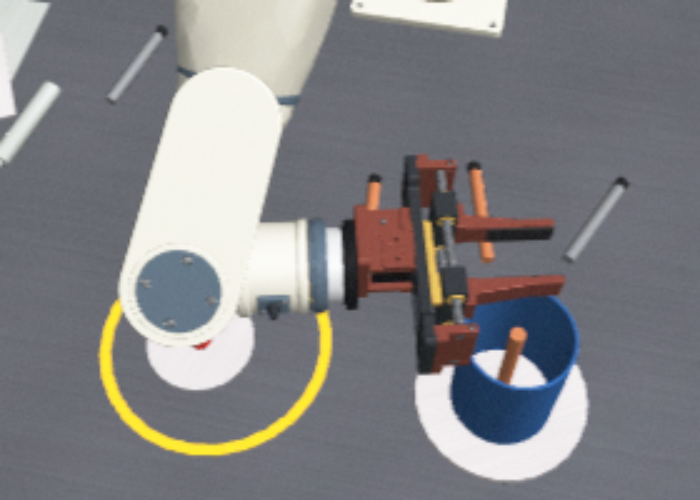

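The carbon leans inside the canister at crop (512,355). Next is carbon C at (451,-16).

```bash
python3 - <<'E'
from h import *
rows([501,-12,120],down(np.radians(4.5)),0.3,13)
E
```

```text
dist/row 23.32530732873162 deg/row 9.590568789191869
[[0.3, [-0.31, -0.27, -0.22], [-0.0649, -0.0538, 0.0652]], [0.3, [-0.35, -0.21, -0.22], [-0.0649, -0.0538, 0.0652]], [0.3, [-0.39, -0.15, -0.21], [-0.0649, -0.0538, 0.0652]], [0.3, [-0.42, -0.09, -0.19], [-0.0649, -0.0538, 0.0652]], [0.3, [-0.44, -0.03, -0.16], [-0.0649, -0.0538, 0.0652]], [0.3, [-0.45, 0.03, -0.12], [-0.0649, -0.0538, 0.0652]], [0.3, [-0.45, 0.09, -0.07], [-0.0649, -0.0538, 0.0652]], [0.3, [-0.45, 0.14, -0.02], [-0.0649, -0.0538, 0.0652]], [0.3, [-0.43, 0.18, 0.03], [-0.0649, -0.0538, 0.0652]], [0.3, [-0.4, 0.22, 0.08], [-0.0649, -0.0538, 0.0652]], [0.3, [-0.37, 0.25, 0.14], [-0.0649, -0.0538, 0.0652]], [0.3, [-0.33, 0.27, 0.2], [-0.0649, -0.0538, 0.0652]], [0.3, [-0.28, 0.27, 0.25], [-0.0649, -0.0538, 0.0652]]]
```

Request:
apply_moves(
  targets=[
    [0.3,[-0.31,-0.27,-0.22],[-0.065,-0.054,0.065]],
    [0.3,[-0.35,-0.21,-0.22],[-0.065,-0.054,0.065]],
    [0.3,[-0.39,-0.15,-0.21],[-0.065,-0.054,0.065]],
    [0.3,[-0.42,-0.09,-0.19],[-0.065,-0.054,0.065]],
    [0.3,[-0.44,-0.03,-0.16],[-0.065,-0.054,0.065]],
    [0.3,[-0.45,0.03,-0.12],[-0.065,-0.054,0.065]],
    [0.3,[-0.45,0.09,-0.07],[-0.065,-0.054,0.065]],
    [0.3,[-0.45,0.14,-0.02],[-0.065,-0.054,0.065]],
  ],
)

```text
t: 20.9
ee_pos: [552.9, 59.1, 194.5]
orientation: [-2.46, -0.772, -0.53]
ft_force: [-0.7, 0.5, -0.0]
width: 57.2
grasp_force: 0.0
```

Request:
apply_moves(
  targets=[
    [0.3,[-0.43,0.18,0.03],[-0.065,-0.054,0.065]],
    [0.3,[-0.4,0.22,0.08],[-0.065,-0.054,0.065]],
    [0.3,[-0.37,0.25,0.14],[-0.065,-0.054,0.065]],
    [0.3,[-0.33,0.27,0.2],[-0.065,-0.054,0.065]],
    [0.3,[-0.28,0.27,0.25],[-0.065,-0.054,0.065]],
    [0.3,[0,0,0],[0,0,0]],
  ],
)

```text
t: 21.65
ee_pos: [502.3, -10.8, 120.2]
orientation: [-3.133, -0.147, -0.007]
ft_force: [0.0, 0.4, 0.2]
width: 57.0
grasp_force: 0.0
```

```bash
python3 - <<'E'
from h import *
pose();rows([501,-12,4],down(np.radians(4.5)),0.3,6)
for c in carbons(): print(*c)
E
```

```text
57.0 [502.3 -10.8 120.2] [-0.05  0.4   1.97  0.01  0.77  1.42] [0.  0.4 0.2]
[[ 1.    0.09  0.  ]
 [ 0.09 -1.    0.01]
 [ 0.   -0.   -1.  ]]
dist/row 19.367605795458164 deg/row 0.1571169429954343
[[0.3, [-0.01, 0.01, 0.39], [-0.0005, -0.0005, 0.0016]], [0.3, [-0.01, 0.01, 0.39], [-0.0005, -0.0005, 0.0016]], [0.3, [-0.01, 0.0, 0.39], [-0.0005, -0.0005, 0.0016]], [0.3, [-0.01, 0.0, 0.39], [-0.0005, -0.0005, 0.0016]], [0.3, [-0.01, 0.0, 0.39], [-0.0005, -0.0005, 0.0016]], [0.3, [-0.0, 0.0, 0.39], [-0.0005, -0.0005, 0.0016]]]
scene 0.76 grey [ 258. -376.] len 139 yawdeg -13.5
scene 0.7 CU [ 376. -259.] len 138 yawdeg 3.8
scene 0.65 CU [592. 178.] len 69 yawdeg -13.2
scene 0.63 grey [391. 258.] len 138 yawdeg -25.1
scene 0.49 CU [406. 118.] len 140 yawdeg 14.4
scene 0.48 CU [462. -15.] len 122 yawdeg 4.9
top 0.73 grey [ 259. -378.] len 135 yawdeg -13.2
top 0.65 CU [ 374. -260.] len 136 yawdeg 3.2
top 0.48 CU [452. 128.] len 38 yawdeg 8.7
```

Request:
apply_moves(
  targets=[
    [0.3,[0,0,0.6],[0,0,0.01]],
    [0.3,[0,0,0.7],[0,0,0]],
    [0.3,[0,0,0.6],[0,0,0]],
    [0.3,[0,0,0.3],[0,0,0]],
    [0.3,[0,0,0.12],[0,0,0]],
    [0.3,[0,0,0],[0,0,0]],
    [-1,[0,0,0],[0,0,0]],
    [-1,[0,0,0],[0,0,0]],
  ],
)

```text
t: 22.85
ee_pos: [504.7, -11.3, 6.7]
orientation: [-3.136, -0.117, -0.015]
ft_force: [0.1, 0.3, 0.3]
width: 40.5
grasp_force: 0.0
```

Request:
apply_moves(
  targets=[
    [-1,[0,0,0],[0,0,0]],
    [-1,[0,0,0],[0,0,0]],
    [-1,[0,0,0],[0,0,0]],
    [-1,[0,0,0],[0,0,0]],
    [-1,[0,0,-0.4],[0,0,0]],
    [-1,[0,0,-0.9],[0,0,0]],
    [-1,[0,0,-0.9],[0,0,0]],
  ],
)

```text
t: 23.72
ee_pos: [502.7, -11.7, 116.7]
orientation: [-3.135, -0.116, -0.011]
ft_force: [1.2, 0.3, -0.0]
width: 15.4
grasp_force: 30.0
```

```bash
python3 - <<'E'
from h import *
pose();rows([630,165,320],RF(np.radians(14.7)),-1,14)
E
```

```text
15.4 [502.7 -11.7 116.7] [-0.05  0.4   1.97  0.01  0.76  1.44] [ 1.2  0.3 -0. ]
[[ 1.    0.07  0.01]
 [ 0.07 -1.    0.  ]
 [ 0.01 -0.   -1.  ]]
dist/row 21.279155413805846 deg/row 8.990782624781351
[[-1, [0.2, -0.24, -0.29], [0.0611, 0.0505, -0.0608]], [-1, [0.25, -0.24, -0.25], [0.0611, 0.0505, -0.0608]], [-1, [0.29, -0.24, -0.2], [0.0611, 0.0505, -0.0608]], [-1, [0.32, -0.23, -0.16], [0.0611, 0.0505, -0.0608]], [-1, [0.36, -0.21, -0.11], [0.0611, 0.0505, -0.0608]], [-1, [0.38, -0.18, -0.06], [0.0611, 0.0505, -0.0608]], [-1, [0.4, -0.15, -0.01], [0.0611, 0.0505, -0.0608]], [-1, [0.41, -0.11, 0.03], [0.0611, 0.0505, -0.0608]], [-1, [0.41, -0.06, 0.07], [0.0611, 0.0505, -0.0608]], [-1, [0.41, -0.01, 0.11], [0.0611, 0.0505, -0.0608]], [-1, [0.4, 0.04, 0.14], [0.0611, 0.0505, -0.0608]], [-1, [0.38, 0.09, 0.16], [0.0611, 0.0505, -0.0608]], [-1, [0.36, 0.14, 0.18], [0.0611, 0.0505, -0.0608]], [-1, [0.33, 0.19, 0.19], [0.0611, 0.0505, -0.0608]]]
```

```bash
python3 - <<'E'
from h import *
rows([570,40,325],RF(np.radians(14.7)),-1,13)
rows([633,177,325],RF(np.radians(14.7)),-1,3,p0=[570,40,325],R0=RF(np.radians(14.7)))
E
```

```text
dist/row 17.30000329056963 deg/row 9.68238128822607
[[-1, [0.11, -0.07, -0.32], [0.0658, 0.0543, -0.0655]], [-1, [0.15, -0.09, -0.3], [0.0658, 0.0543, -0.0655]], [-1, [0.18, -0.1, -0.28], [0.0658, 0.0543, -0.0655]], [-1, [0.21, -0.11, -0.25], [0.0658, 0.0543, -0.0655]], [-1, [0.25, -0.11, -0.22], [0.0658, 0.0543, -0.0655]], [-1, [0.27, -0.11, -0.18], [0.0658, 0.0543, -0.0655]], [-1, [0.3, -0.09, -0.15], [0.0658, 0.0543, -0.0655]], [-1, [0.32, -0.07, -0.11], [0.0658, 0.0543, -0.0655]], [-1, [0.33, -0.05, -0.08], [0.0658, 0.0543, -0.0655]], [-1, [0.34, -0.02, -0.05], [0.0658, 0.0543, -0.0655]], [-1, [0.35, 0.01, -0.02], [0.0658, 0.0543, -0.0655]], [-1, [0.34, 0.04, 0.01], [0.0658, 0.0543, -0.0655]], [-1, [0.33, 0.08, 0.03], [0.0658, 0.0543, -0.0655]]]
dist/row 50.26374881009617 deg/row 0.0
all same x 3 [-1, [0.0, 0.64, 0.78], [0.0, 0.0, 0.0]]
```

Request:
apply_moves(
  targets=[
    [-1,[0.11,-0.07,-0.32],[0.066,0.054,-0.066]],
    [-1,[0.15,-0.09,-0.3],[0.066,0.054,-0.066]],
    [-1,[0.18,-0.1,-0.28],[0.066,0.054,-0.066]],
    [-1,[0.21,-0.11,-0.25],[0.066,0.054,-0.066]],
    [-1,[0.25,-0.11,-0.22],[0.066,0.054,-0.066]],
    [-1,[0.27,-0.11,-0.18],[0.066,0.054,-0.066]],
    [-1,[0.3,-0.09,-0.15],[0.066,0.054,-0.066]],
    [-1,[0.32,-0.07,-0.11],[0.066,0.054,-0.066]],
  ],
)

```text
t: 24.72
ee_pos: [545.8, 20.5, 236.5]
orientation: [-1.988, -1.017, -0.742]
ft_force: [-0.2, -0.5, -0.3]
width: 15.3
grasp_force: 30.0
```

Request:
apply_moves(
  targets=[
    [-1,[0.33,-0.05,-0.08],[0.066,0.054,-0.066]],
    [-1,[0.34,-0.02,-0.05],[0.066,0.054,-0.066]],
    [-1,[0.35,0.01,-0.02],[0.066,0.054,-0.066]],
    [-1,[0.34,0.04,0.01],[0.066,0.054,-0.066]],
    [-1,[0.33,0.08,0.03],[0.066,0.054,-0.066]],
    [-1,[0,0,0],[0,0,0]],
  ],
)

```text
t: 25.48
ee_pos: [575.3, 42.8, 312.6]
orientation: [-1.078, -1.307, -0.993]
ft_force: [-0.2, -0.3, -0.7]
width: 15.0
grasp_force: 30.0
```

```bash
python3 - <<'E'
from h import *
can();pose();rows([639,177,322],RF(np.radians(14.7)),-1,5)
E
```

```text
scene can (array([640.5, 167.4]), 0.96, 'res', np.float64(0.0)) 0.81
top can (array([639.3, 166.6]), 0.98, 'res', np.float64(0.0)) 0.67
15.5 [574.1  42.1 314.1] [-0.4   0.78  1.55  1.08  1.99 -0.83] [-0.6  0.1 -0.7]
[[ 0.03  0.97 -0.23]
 [ 0.04  0.23  0.97]
 [ 1.   -0.04 -0.03]]
dist/row 29.979852379905566 deg/row 0.6686805310683058
[[-1, [0.06, 0.37, 0.46], [0.0034, 0.0038, -0.0054]], [-1, [0.06, 0.38, 0.46], [0.0034, 0.0038, -0.0054]], [-1, [0.05, 0.38, 0.46], [0.0034, 0.0038, -0.0054]], [-1, [0.04, 0.38, 0.46], [0.0034, 0.0038, -0.0054]], [-1, [0.04, 0.39, 0.46], [0.0034, 0.0038, -0.0054]]]
```

Request:
apply_moves(
  targets=[
    [-1,[0.1,0.37,0.46],[0.003,0.004,-0.005]],
    [-1,[0.06,0.38,0.46],[0.003,0.004,-0.005]],
    [-1,[0.05,0.38,0.46],[0.003,0.004,-0.005]],
    [-1,[0.04,0.38,0.46],[0.003,0.004,-0.005]],
    [-1,[0.04,0.39,0.46],[0.003,0.004,-0.005]],
    [-1,[0,0,0],[0,0,0]],
  ],
)

```text
t: 26.42
ee_pos: [639.3, 178.1, 324.8]
orientation: [-1.019, -1.318, -1.018]
ft_force: [-1.0, 0.4, 0.4]
width: 15.0
grasp_force: 30.0
```

Request:
apply_moves(
  targets=[
    [-1,[-0.4,0,0],[0,0,0]],
    [-1,[-0.5,0,0],[0,0,0]],
    [-1,[-0.5,0,0],[0,0,0]],
    [-1,[-0.5,0,0],[0,0,0]],
    [-1,[-0.4,0,0],[0,0,0]],
    [-1,[-0.3,0,0],[0,0,0]],
    [-1,[0,0,0],[0,0,0]],
  ],
)

```text
t: 27.3
ee_pos: [638.9, 177.1, 192.4]
orientation: [-1.02, -1.314, -1.018]
ft_force: [-0.1, -1.2, -0.2]
width: 0.6
grasp_force: 0.1
```

Request:
apply_moves(
  targets=[
    [0,[0.2,0,0],[0,0,0]],
    [0,[0.6,0,0],[0,0,0]],
    [0,[0.8,0,0],[0,0,0]],
    [0,[0.8,0,0],[0,0,0]],
    [0,[0.1,0,0],[0,0,0]],
  ],
)

```text
t: 27.92
ee_pos: [640.2, 176.9, 324.0]
orientation: [-1.016, -1.323, -1.024]
ft_force: [0.1, 0.0, -0.1]
width: 43.6
grasp_force: 0.0
```

```bash
python3 - <<'E'
from h import *
pose()
im=shot('scene');cv2.imwrite('pics/s4.png',cv2.resize(np.asarray(im['pixels'])[130:330,180:460],None,fx=2.5,fy=2.5))
for c in carbons(): print(*c)
can()
E
```

```text
43.6 [640.2 176.9 324. ] [-0.19  0.82  1.46  1.27  1.9  -0.76] [ 0.1  0.  -0.1]
[[-0.01  0.97 -0.25]
 [-0.    0.25  0.97]
 [ 1.    0.01 -0.  ]]
scene 0.71 CU [578. 206.] len 84 yawdeg -35.8
scene 0.71 grey [ 259. -377.] len 142 yawdeg -12.1
scene 0.64 CU [405. 117.] len 143 yawdeg 14.2
scene 0.59 grey [390. 259.] len 151 yawdeg -25.4
top 0.69 grey [391. 257.] len 136 yawdeg -25.4
top 0.61 CU [654. 209.] len 57 yawdeg 66.7
top 0.51 CU [ 378. -260.] len 143 yawdeg 3.4
top 0.44 grey [ 261. -378.] len 139 yawdeg -12.8
scene can (array([645.5, 171.2]), 0.87, 'res', np.float64(0.0)) 0.58
top can (array([650.6, 210. ]), 0.42, 'res', np.float64(0.0)) 0.76
```

View pics/s4.png

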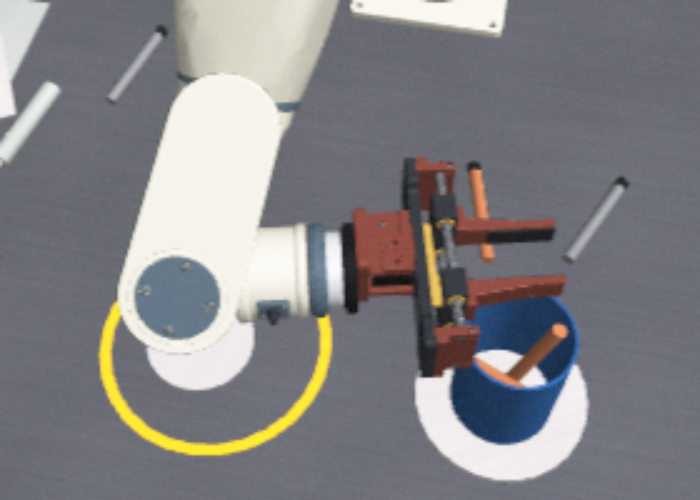

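Both carbons are inside the canister, at crop (540,350) and (497,370). The grip slackened right over the mouth. Next is D at (405,117).

```bash
python3 - <<'E'
from h import *
rows([453.5,129.5,110],down(np.radians(14.2)),0.3,13)
E
```

```text
dist/row 21.797931467524464 deg/row 9.249131069914243
[[0.3, [-0.32, -0.29, 0.0], [-0.0596, -0.0591, 0.0593]], [0.3, [-0.35, -0.26, 0.01], [-0.0596, -0.0591, 0.0593]], [0.3, [-0.37, -0.23, 0.02], [-0.0596, -0.0591, 0.0593]], [0.3, [-0.39, -0.2, 0.03], [-0.0596, -0.0591, 0.0593]], [0.3, [-0.4, -0.17, 0.05], [-0.0596, -0.0591, 0.0593]], [0.3, [-0.41, -0.13, 0.07], [-0.0596, -0.0591, 0.0593]], [0.3, [-0.41, -0.1, 0.1], [-0.0596, -0.0591, 0.0593]], [0.3, [-0.41, -0.08, 0.13], [-0.0596, -0.0591, 0.0593]], [0.3, [-0.4, -0.05, 0.16], [-0.0596, -0.0591, 0.0593]], [0.3, [-0.39, -0.03, 0.2], [-0.0596, -0.0591, 0.0593]], [0.3, [-0.37, -0.02, 0.23], [-0.0596, -0.0591, 0.0593]], [0.3, [-0.35, -0.01, 0.26], [-0.0596, -0.0591, 0.0593]], [0.3, [-0.32, 0.0, 0.29], [-0.0596, -0.0591, 0.0593]]]
```

Request:
apply_moves(
  targets=[
    [0.3,[-0.32,-0.29,0],[-0.06,-0.059,0.06]],
    [0.3,[-0.35,-0.26,0.01],[-0.06,-0.059,0.06]],
    [0.3,[-0.37,-0.23,0.02],[-0.06,-0.059,0.06]],
    [0.3,[-0.39,-0.2,0.03],[-0.06,-0.059,0.06]],
    [0.3,[-0.4,-0.17,0.05],[-0.06,-0.059,0.06]],
    [0.3,[-0.41,-0.13,0.07],[-0.06,-0.059,0.06]],
    [0.3,[-0.41,-0.1,0.1],[-0.06,-0.059,0.06]],
    [0.3,[-0.41,-0.08,0.13],[-0.06,-0.059,0.06]],
  ],
)

```text
t: 29.38
ee_pos: [524.4, 147.7, 190.7]
orientation: [-2.414, -0.906, -0.527]
ft_force: [-0.1, 1.1, -0.4]
width: 57.1
grasp_force: 0.0
```

Request:
apply_moves(
  targets=[
    [0.3,[-0.4,-0.05,0.16],[-0.06,-0.059,0.059]],
    [0.3,[-0.39,-0.03,0.2],[-0.06,-0.059,0.059]],
    [0.3,[-0.37,-0.02,0.23],[-0.06,-0.059,0.059]],
    [0.3,[-0.35,-0.01,0.26],[-0.06,-0.059,0.059]],
    [0.3,[-0.32,0,0.29],[-0.06,-0.059,0.059]],
    [0.3,[0,0,0],[0,0,0]],
  ],
)

```text
t: 30.12
ee_pos: [458.3, 134.5, 116.4]
orientation: [-3.056, -0.45, -0.038]
ft_force: [0.2, -0.4, 0.1]
width: 57.1
grasp_force: 0.0
```

```bash
python3 - <<'E'
from h import *
pose();rows([453.5,129.5,4],down(np.radians(14.2)),0.3,4)
for c in carbons(('scene',)): print(*c)
E
```

```text
57.1 [458.3 134.5 116.4] [0.23 0.37 2.04 0.08 0.7  1.45] [ 0.2 -0.4  0.1]
[[ 0.96  0.29  0.02]
 [ 0.29 -0.96  0.06]
 [ 0.03 -0.05 -1.  ]]
dist/row 28.15173425013801 deg/row 1.0477499022009953
[[0.3, [-0.05, 0.04, 0.56], [-0.0078, -0.005, 0.0071]], [0.3, [-0.04, 0.04, 0.56], [-0.0078, -0.005, 0.0071]], [0.3, [-0.04, 0.03, 0.56], [-0.0078, -0.005, 0.0071]], [0.3, [-0.03, 0.02, 0.56], [-0.0078, -0.005, 0.0071]]]
scene 0.67 grey [ 258. -376.] len 144 yawdeg -12.9
scene 0.6 grey [389. 259.] len 151 yawdeg -25.7
scene 0.56 CU [ 376. -258.] len 138 yawdeg 3.7
scene 0.55 CU [576. 204.] len 84 yawdeg -32.8
scene 0.41 CU [611. 159.] len 66 yawdeg 64.9
```

Request:
apply_moves(
  targets=[
    [0.3,[-0.05,0.04,0.56],[-0.008,-0.005,0.007]],
    [0.3,[-0.04,0.04,0.6],[-0.008,-0.005,0.007]],
    [0.3,[-0.04,0.03,0.56],[-0.008,-0.005,0.007]],
    [0.3,[-0.03,0.02,0.36],[-0.008,-0.005,0.007]],
    [0.3,[0,0,0.12],[0,0,0]],
    [0.3,[0,0,0],[0,0,0]],
    [-1,[0,0,0],[0,0,0]],
    [-1,[0,0,0],[0,0,0]],
  ],
)

```text
t: 31.22
ee_pos: [455.0, 128.7, 7.6]
orientation: [3.117, 0.383, 0.005]
ft_force: [0.7, -0.4, -0.1]
width: 40.3
grasp_force: 0.0
```

Request:
apply_moves(
  targets=[
    [-1,[0,0,0],[0,0,0]],
    [-1,[0,0,0],[0,0,0]],
    [-1,[0,0,0],[0,0,0]],
    [-1,[0,0,0],[0,0,0]],
    [-1,[0,0,-0.4],[0,0,0]],
    [-1,[0,0,-0.9],[0,0,0]],
    [-1,[0,0,-0.9],[0,0,0]],
  ],
)

```text
t: 32.1
ee_pos: [453.6, 128.7, 117.7]
orientation: [3.116, 0.383, 0.0]
ft_force: [0.7, 0.5, -0.6]
width: 15.0
grasp_force: 30.0
```

```bash
python3 - <<'E'
from h import *
pose();rows([540,50,325],RF(np.radians(14.7)),-1,12)
E
```

```text
15.0 [453.6 128.7 117.7] [ 0.25  0.37  2.04 -0.    0.74  1.58] [ 0.7  0.5 -0.6]
[[ 0.97  0.24  0.  ]
 [ 0.24 -0.97 -0.  ]
 [-0.    0.   -1.  ]]
dist/row 19.834057142374274 deg/row 10.039610368440528
[[-1, [0.11, 0.16, -0.35], [0.0647, 0.0639, -0.0646]], [-1, [0.13, 0.14, -0.35], [0.0647, 0.0639, -0.0646]], [-1, [0.15, 0.12, -0.35], [0.0647, 0.0639, -0.0646]], [-1, [0.17, 0.1, -0.34], [0.0647, 0.0639, -0.0646]], [-1, [0.2, 0.08, -0.33], [0.0647, 0.0639, -0.0646]], [-1, [0.22, 0.07, -0.32], [0.0647, 0.0639, -0.0646]], [-1, [0.25, 0.06, -0.3], [0.0647, 0.0639, -0.0646]], [-1, [0.27, 0.06, -0.28], [0.0647, 0.0639, -0.0646]], [-1, [0.29, 0.06, -0.26], [0.0647, 0.0639, -0.0646]], [-1, [0.31, 0.07, -0.24], [0.0647, 0.0639, -0.0646]], [-1, [0.33, 0.08, -0.21], [0.0647, 0.0639, -0.0646]], [-1, [0.34, 0.09, -0.19], [0.0647, 0.0639, -0.0646]]]
```

Request:
apply_moves(
  targets=[
    [-1,[0.11,0.16,-0.35],[0.065,0.064,-0.065]],
    [-1,[0.13,0.14,-0.35],[0.065,0.064,-0.065]],
    [-1,[0.15,0.12,-0.35],[0.065,0.064,-0.065]],
    [-1,[0.17,0.1,-0.34],[0.065,0.064,-0.065]],
    [-1,[0.2,0.08,-0.33],[0.065,0.064,-0.065]],
    [-1,[0.22,0.07,-0.32],[0.065,0.064,-0.065]],
    [-1,[0.25,0.06,-0.3],[0.065,0.064,-0.065]],
    [-1,[0.27,0.06,-0.28],[0.065,0.064,-0.065]],
  ],
)

```text
t: 33.1
ee_pos: [505.6, 90.9, 234.8]
orientation: [-1.972, -1.094, -0.708]
ft_force: [0.3, -0.0, -0.0]
width: 15.3
grasp_force: 30.0
```

Request:
apply_moves(
  targets=[
    [-1,[0.29,0.06,-0.26],[0.065,0.064,-0.065]],
    [-1,[0.31,0.07,-0.24],[0.065,0.064,-0.065]],
    [-1,[0.33,0.08,-0.21],[0.065,0.064,-0.065]],
    [-1,[0.34,0.09,-0.19],[0.065,0.064,-0.065]],
    [-1,[0,0,0],[0,0,0]],
  ],
)

```text
t: 33.72
ee_pos: [540.2, 70.6, 301.3]
orientation: [-1.216, -1.275, -0.953]
ft_force: [-0.2, 0.0, -1.1]
width: 15.3
grasp_force: 30.0
```

```bash
python3 - <<'E'
from h import *
can();pose();rows([638,172,325],RF(np.radians(14.7)),-1,6)
E
```

```text
scene can (array([631.4, 161.7]), 0.93, 'res', np.float64(0.0)) 0.95
top can (array([621.6, 156.3]), 0.93, 'res', np.float64(0.0)) 0.96
15.2 [538.6  71.3 303. ] [-0.39  0.7   1.7   1.07  1.86 -0.81] [ 0.3 -1.  -1.3]
[[ 0.1   0.98 -0.17]
 [ 0.12  0.16  0.98]
 [ 0.99 -0.12 -0.1 ]]
dist/row 23.87142909111844 deg/row 1.7466573048173335
[[-1, [0.15, 0.37, 0.27], [0.0099, 0.01, -0.0134]], [-1, [0.13, 0.38, 0.26], [0.0099, 0.01, -0.0134]], [-1, [0.12, 0.38, 0.26], [0.0099, 0.01, -0.0134]], [-1, [0.11, 0.39, 0.25], [0.0099, 0.01, -0.0134]], [-1, [0.1, 0.39, 0.25], [0.0099, 0.01, -0.0134]], [-1, [0.09, 0.4, 0.25], [0.0099, 0.01, -0.0134]]]
```

```bash
python3 - <<'E'
from h import *
a=shot('scene');b=shot('top')
for im in(a,b):
    q=np.asarray(im['pixels']).copy()
    for c in(circ(639,167,95,0),circ(639,167,57,166)): cv2.polylines(q,[np.int32([proj(im,p) for p in c])],True,(0,255,0),1)
    im['q']=q
cv2.imwrite('pics/s5.png',np.hstack([cv2.resize(a['q'][190:340,280:440],None,fx=2.4,fy=2.4),cv2.resize(b['q'][90:240,220:380],None,fx=2.4,fy=2.4)]))
E
```

```text
(no output)
```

View pics/s5.png

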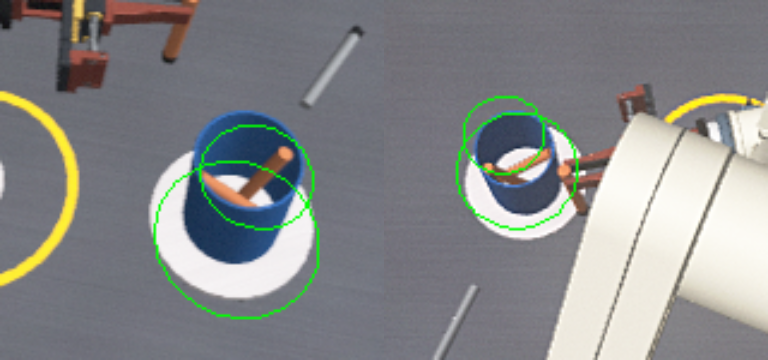

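```bash
cat >> h.py <<'E'
def tube(x0=(620,158),names=('scene','top')):
    for n in names:
        im=shot(n);h=hsv(im);m=(abs(h[...,0].astype(int)-108)<10)&(h[...,1]>150)
        c=proj(im,(x0[0],x0[1],90)).astype(int);k=np.zeros_like(m);k[c[1]-45:c[1]+45,c[0]-35:c[0]+35]=1
        print(n,'tube',fit(im,m&k,[(57,12),(57,166)],list(x0)))
E
python3 - <<'E'
from h import *
tube();tube((625,155))
r=ctrl.pinpoint('canister','scene');print(atz(shot('scene'),r[0]['xy'],0))
r=ctrl.pinpoint('canister_rim','scene');print(atz(shot('scene'),r[0]['xy'],166))
r=ctrl.pinpoint('canister_rim','top');print(atz(shot('top'),r[0]['xy'],166))
E
```

```text
scene tube (array([620.2, 155.7]), 0.93, 'res', np.float64(0.0))
top tube (array([592.6, 194.4]), 0.01, 'res', np.float64(0.0))
scene tube (array([620.2, 155.7]), 0.93, 'res', np.float64(0.0))
top tube (array([592.6, 194.4]), 0.01, 'res', np.float64(0.0))
[631.35106841 153.86238561   0.        ]
[624.39272672 150.023921   166.        ]
[607.66918359 159.90066006 166.        ]
```

The canister was knocked about 20 mm; its centre is now near (620,156). The carbons in it are still fine, so I re-aim.

```bash
python3 - <<'E'
from h import *
rows([619,160,325],RF(np.radians(14.7)),-1,6)
E
```

```text
dist/row 20.262972697883466 deg/row 1.7258954583916037
[[-1, [0.13, 0.3, 0.24], [0.0098, 0.0098, -0.0132]], [-1, [0.12, 0.3, 0.24], [0.0098, 0.0098, -0.0132]], [-1, [0.11, 0.31, 0.23], [0.0098, 0.0098, -0.0132]], [-1, [0.1, 0.32, 0.23], [0.0098, 0.0098, -0.0132]], [-1, [0.09, 0.32, 0.23], [0.0098, 0.0098, -0.0132]], [-1, [0.08, 0.33, 0.22], [0.0098, 0.0098, -0.0132]]]
```

Request:
apply_moves(
  targets=[
    [-1,[0.13,0.3,0.24],[0.01,0.01,-0.013]],
    [-1,[0.12,0.3,0.24],[0.01,0.01,-0.013]],
    [-1,[0.11,0.31,0.23],[0.01,0.01,-0.013]],
    [-1,[0.1,0.32,0.23],[0.01,0.01,-0.013]],
    [-1,[0.09,0.32,0.23],[0.01,0.01,-0.013]],
    [-1,[0.08,0.33,0.22],[0.01,0.01,-0.013]],
    [-1,[0,0,0],[0,0,0]],
  ],
)

```text
t: 35.4
ee_pos: [619.4, 161.2, 323.5]
orientation: [-1.015, -1.319, -1.015]
ft_force: [0.1, -0.0, -0.1]
width: 15.5
grasp_force: 30.0
```

Request:
apply_moves(
  targets=[
    [-1,[-0.4,0,0],[0,0,0]],
    [-1,[-0.5,0,0],[0,0,0]],
    [-1,[-0.5,0,0],[0,0,0]],
    [-1,[-0.5,0,0],[0,0,0]],
    [-1,[-0.4,0,0],[0,0,0]],
    [-1,[-0.3,0,0],[0,0,0]],
    [-1,[0,0,0],[0,0,0]],
  ],
)

```text
t: 36.28
ee_pos: [618.3, 160.1, 193.0]
orientation: [-1.016, -1.316, -1.015]
ft_force: [-1.4, 1.3, -0.4]
width: 15.1
grasp_force: 30.0
```

Request:
apply_moves(
  targets=[
    [0,[-0.1,0,0],[0,0,0]],
    [0,[0,0,0],[0,0,0]],
    [0,[0,0,0],[0,0,0]],
    [0,[0.2,0,0],[0,0,0]],
    [0,[0.6,0,0],[0,0,0]],
    [0,[0.8,0,0],[0,0,0]],
    [0,[0.8,0,0],[0,0,0]],
    [0,[0.2,0,0],[0,0,0]],
  ],
)

```text
t: 37.28
ee_pos: [619.4, 159.8, 322.0]
orientation: [-1.015, -1.322, -1.019]
ft_force: [0.4, 0.8, 0.3]
width: 43.9
grasp_force: 0.0
```

```bash
python3 - <<'E'
from h import *
pose();tube()
im=shot('scene');b=shot('top')
cv2.imwrite('pics/s6.png',np.hstack([cv2.resize(np.asarray(im['pixels'])[190:340,280:440],None,fx=2.4,fy=2.4),cv2.resize(np.asarray(b['pixels'])[90:240,220:380],None,fx=2.4,fy=2.4)]))
for c in carbons(ims={'scene':im,'top':b}): print(*c)
rows([425,-256,110],down(np.radians(3.5)),0.3,16)
E
```

```text
43.9 [619.4 159.8 322. ] [-0.21  0.8   1.5   1.24  1.92 -0.79] [0.4 0.8 0.3]
[[-0.    0.97 -0.26]
 [-0.    0.26  0.97]
 [ 1.    0.   -0.  ]]
scene tube (array([623.5, 156.6]), 0.89, 'res', np.float64(0.0))
top tube (array([598.6, 200.5]), 0.0, 'res', np.float64(0.0))
scene 0.72 grey [ 259. -376.] len 148 yawdeg -12.6
scene 0.62 CU [592. 149.] len 45 yawdeg 68.7
scene 0.61 CU [551. 204.] len 58 yawdeg -46.7
scene 0.57 grey [391. 258.] len 143 yawdeg -25.2
scene 0.5 CU [580. 175.] len 72 yawdeg 88.4
scene 0.45 grey [411. 467.] len 123 yawdeg 19.4
top 0.75 grey [ 261. -378.] len 138 yawdeg -12.4
top 0.61 CU [ 381. -260.] len 121 yawdeg 3.8
top 0.49 grey [388. 258.] len 133 yawdeg -25.4
top 0.42 CU [654. 187.] len 70 yawdeg 40.1
top 0.41 CU [638. 199.] len 58 yawdeg 53.3
dist/row 31.46546613169893 deg/row 7.915434531278489
[[0.3, [-0.26, -0.37, -0.44], [-0.054, -0.0441, 0.0536]], [0.3, [-0.32, -0.3, -0.45], [-0.054, -0.0441, 0.0536]], [0.3, [-0.37, -0.24, -0.45], [-0.054, -0.0441, 0.0536]], [0.3, [-0.42, -0.16, -0.44], [-0.054, -0.0441, 0.0536]], [0.3, [-0.46, -0.09, -0.42], [-0.054, -0.0441, 0.0536]], [0.3, [-0.49, -0.02, -0.39], [-0.054, -0.0441, 0.0536]], [0.3, [-0.52, 0.06, -0.35], [-0.054, -0.0441, 0.0536]], [0.3, [-0.53, 0.13, -0.31], [-0.054, -0.0441, 0.0536]], [0.3, [-0.54, 0.2, -0.26], [-0.054, -0.0441, 0.0536]], [0.3, [-0.53, 0.26, -0.2], [-0.054, -0.0441, 0.0536]], [0.3, [-0.52, 0.32, -0.14], [-0.054, -0.0441, 0.0536]], [0.3, [-0.5, 0.38, -0.07], [-0.054, -0.0441, 0.0536]], [0.3, [-0.47, 0.42, -0.01], [-0.054, -0.0441, 0.0536]], [0.3, [-0.43, 0.46, 0.06], [-0.054, -0.0441, 0.0536]], [0.3, [-0.38, 0.48, 0.13], [-0.054, -0.0441, 0.0536]], [0.3, [-0.33, 0.5, 0.2], [-0.054, -0.0441, 0.0536]]]
```

View pics/s6.png

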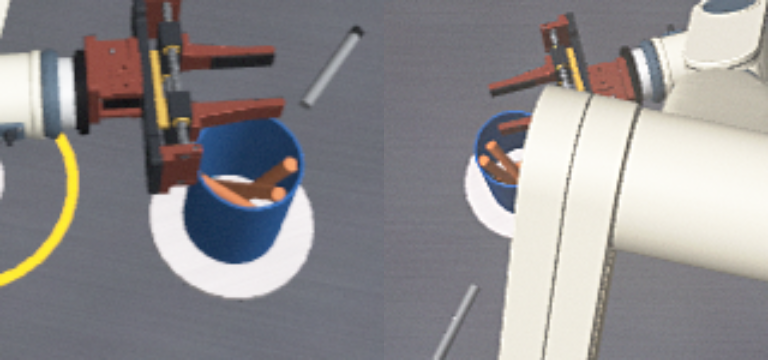

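Three carbons are in the canister. Now the last one, A at (376,-259).

Request:
apply_moves(
  targets=[
    [0.3,[-0.26,-0.37,-0.44],[-0.054,-0.044,0.054]],
    [0.3,[-0.32,-0.3,-0.45],[-0.054,-0.044,0.054]],
    [0.3,[-0.37,-0.24,-0.45],[-0.054,-0.044,0.054]],
    [0.3,[-0.42,-0.16,-0.44],[-0.054,-0.044,0.054]],
    [0.3,[-0.46,-0.09,-0.42],[-0.054,-0.044,0.054]],
    [0.3,[-0.49,-0.02,-0.39],[-0.054,-0.044,0.054]],
    [0.3,[-0.52,0.06,-0.35],[-0.054,-0.044,0.054]],
    [0.3,[-0.53,0.13,-0.31],[-0.054,-0.044,0.054]],
  ],
)

```text
t: 38.58
ee_pos: [521.3, -48.9, 213.8]
orientation: [-2.204, -0.898, -0.657]
ft_force: [-0.4, 0.9, -0.1]
width: 57.0
grasp_force: 0.0
```

Request:
apply_moves(
  targets=[
    [0.3,[-0.54,0.2,-0.26],[-0.054,-0.044,0.054]],
    [0.3,[-0.53,0.26,-0.2],[-0.054,-0.044,0.054]],
    [0.3,[-0.52,0.32,-0.14],[-0.054,-0.044,0.054]],
    [0.3,[-0.5,0.38,-0.07],[-0.054,-0.044,0.054]],
    [0.3,[-0.47,0.42,0],[-0.054,-0.044,0.054]],
    [0.3,[-0.43,0.46,0.06],[-0.054,-0.044,0.054]],
    [0.3,[-0.38,0.48,0.13],[-0.054,-0.044,0.054]],
    [0.3,[-0.33,0.5,0.2],[-0.054,-0.044,0.054]],
  ],
)

```text
t: 39.58
ee_pos: [424.0, -255.9, 109.9]
orientation: [3.14, 0.083, -0.009]
ft_force: [-0.5, 0.8, 0.3]
width: 57.0
grasp_force: 0.0
```

```bash
python3 - <<'E'
from h import *
pose();rows([425.5,-256,4],down(np.radians(3.5)),0.3,5);tube()
for c in carbons(('top',)): print(*c)
E
```

```text
57.0 [ 424.  -255.9  109.9] [-0.56  0.41  1.99 -0.01  0.75  0.96] [-0.5  0.8  0.3]
[[ 1.    0.05 -0.01]
 [ 0.05 -1.   -0.  ]
 [-0.01  0.   -1.  ]]
dist/row 21.175466440321607 deg/row 0.11476251937737403
[[0.3, [0.01, 0.0, 0.42], [0.0, 0.0007, -0.001]], [0.3, [0.01, 0.0, 0.42], [0.0, 0.0007, -0.001]], [0.3, [0.01, 0.0, 0.42], [0.0, 0.0007, -0.001]], [0.3, [0.01, 0.0, 0.42], [0.0, 0.0007, -0.001]], [0.3, [0.01, 0.0, 0.42], [0.0, 0.0007, -0.001]]]
scene tube (array([620.3, 155.7]), 0.93, 'res', np.float64(0.0))
top tube (array([679. , 132.9]), 0.06, 'res', np.float64(0.0))
top 0.49 CU [649. 183.] len 83 yawdeg 43.1
top 0.42 CU [657. 141.] len 54 yawdeg -59.9
```

Request:
apply_moves(
  targets=[
    [0.3,[0.02,0,0.6],[0,0.003,0]],
    [0.3,[0.01,0,0.6],[0,0,0]],
    [0.3,[0,0,0.5],[0,0,0]],
    [0.3,[0,0,0.3],[0,0,0]],
    [0.3,[0,0,0.11],[0,0,0]],
    [0.3,[0,0,0],[0,0,0]],
    [-1,[0,0,0],[0,0,0]],
    [-1,[0,0,0],[0,0,0]],
  ],
)

```text
t: 40.78
ee_pos: [427.0, -255.4, 6.1]
orientation: [-3.139, -0.087, -0.005]
ft_force: [0.4, 0.3, 0.0]
width: 40.5
grasp_force: 0.0
```

Request:
apply_moves(
  targets=[
    [-1,[0,0,0],[0,0,0]],
    [-1,[0,0,0],[0,0,0]],
    [-1,[0,0,0],[0,0,0]],
    [-1,[0,0,0],[0,0,0]],
    [-1,[0,0,-0.4],[0,0,0]],
    [-1,[0,0,-0.9],[0,0,0]],
    [-1,[0,0,-0.9],[0,0,0]],
  ],
)

```text
t: 41.65
ee_pos: [425.9, -255.1, 116.3]
orientation: [-3.138, -0.087, -0.002]
ft_force: [0.6, 0.5, -0.5]
width: 15.6
grasp_force: 30.0
```

```bash
python3 - <<'E'
from h import *
pose();rows([540,-10,330],RF(np.radians(14.7)),-1,14)
E
```

```text
15.6 [ 425.9 -255.1  116.3] [-0.57  0.4   1.98  0.    0.76  0.95] [ 0.6  0.5 -0.5]
[[ 1.    0.06  0.  ]
 [ 0.06 -1.    0.  ]
 [ 0.   -0.   -1.  ]]
dist/row 24.61749230551857 deg/row 9.053044397195952
[[-1, [0.18, -0.34, -0.3], [0.0616, 0.0502, -0.0617]], [-1, [0.24, -0.35, -0.25], [0.0616, 0.0502, -0.0617]], [-1, [0.29, -0.34, -0.2], [0.0616, 0.0502, -0.0617]], [-1, [0.34, -0.33, -0.14], [0.0616, 0.0502, -0.0617]], [-1, [0.38, -0.31, -0.08], [0.0616, 0.0502, -0.0617]], [-1, [0.41, -0.27, -0.02], [0.0616, 0.0502, -0.0617]], [-1, [0.43, -0.23, 0.03], [0.0616, 0.0502, -0.0617]], [-1, [0.45, -0.18, 0.09], [0.0616, 0.0502, -0.0617]], [-1, [0.45, -0.13, 0.14], [0.0616, 0.0502, -0.0617]], [-1, [0.45, -0.07, 0.18], [0.0616, 0.0502, -0.0617]], [-1, [0.44, -0.01, 0.22], [0.0616, 0.0502, -0.0617]], [-1, [0.42, 0.06, 0.26], [0.0616, 0.0502, -0.0617]], [-1, [0.39, 0.12, 0.28], [0.0616, 0.0502, -0.0617]], [-1, [0.35, 0.19, 0.29], [0.0616, 0.0502, -0.0617]]]
```

Request:
apply_moves(
  targets=[
    [-1,[0.18,-0.34,-0.3],[0.062,0.05,-0.062]],
    [-1,[0.24,-0.35,-0.25],[0.062,0.05,-0.062]],
    [-1,[0.29,-0.34,-0.2],[0.062,0.05,-0.062]],
    [-1,[0.34,-0.33,-0.14],[0.062,0.05,-0.062]],
    [-1,[0.38,-0.31,-0.08],[0.062,0.05,-0.062]],
    [-1,[0.41,-0.27,-0.02],[0.062,0.05,-0.062]],
    [-1,[0.43,-0.23,0.03],[0.062,0.05,-0.062]],
    [-1,[0.45,-0.18,0.09],[0.062,0.05,-0.062]],
  ],
)

```text
t: 42.65
ee_pos: [492.1, -115.2, 237.4]
orientation: [-2.032, -0.992, -0.732]
ft_force: [1.4, 0.4, -0.9]
width: 15.2
grasp_force: 30.0
```

Request:
apply_moves(
  targets=[
    [-1,[0.45,-0.13,0.14],[0.062,0.05,-0.062]],
    [-1,[0.45,-0.07,0.18],[0.062,0.05,-0.062]],
    [-1,[0.44,0,0.22],[0.062,0.05,-0.062]],
    [-1,[0.42,0.06,0.26],[0.062,0.05,-0.062]],
    [-1,[0.39,0.12,0.28],[0.062,0.05,-0.062]],
    [-1,[0.35,0.19,0.29],[0.062,0.05,-0.062]],
    [-1,[0,0,0],[0,0,0]],
  ],
)

```text
t: 43.52
ee_pos: [541.1, -8.8, 327.7]
orientation: [-1.007, -1.325, -1.008]
ft_force: [-0.6, -0.3, -1.0]
width: 15.0
grasp_force: 30.0
```

```bash
python3 - <<'E'
from h import *
tube();can((620,156));pose();rows([618,160,325],RF(np.radians(14.7)),-1,7)
E
```

```text
scene tube (array([620.2, 155.7]), 0.93, 'res', np.float64(0.0))
top tube (array([678.9, 133. ]), 0.06, 'res', np.float64(0.0))
scene can (array([621. , 154.1]), 0.95, 'res', np.float64(0.0)) 0.9
top can (array([620.7, 153.6]), 0.95, 'res', np.float64(0.0)) 0.61
15.3 [540.2 -11.  329.1] [-0.48  0.77  1.55  1.01  2.09 -0.9 ] [ 0.5 -0.4 -0.4]
[[-0.    0.96 -0.26]
 [ 0.    0.26  0.96]
 [ 1.    0.   -0.  ]]
dist/row 26.842502456120247 deg/row 0.07520259737908021
[[-1, [-0.01, 0.34, 0.41], [-0.0008, 0.0, 0.0001]], [-1, [-0.01, 0.34, 0.41], [-0.0008, 0.0, 0.0001]], [-1, [-0.01, 0.34, 0.41], [-0.0008, 0.0, 0.0001]], [-1, [-0.01, 0.34, 0.41], [-0.0008, 0.0, 0.0001]], [-1, [-0.01, 0.34, 0.41], [-0.0008, 0.0, 0.0001]], [-1, [-0.01, 0.34, 0.42], [-0.0008, 0.0, 0.0001]], [-1, [-0.01, 0.34, 0.42], [-0.0008, 0.0, 0.0001]]]
```

Request:
apply_moves(
  targets=[
    [-1,[0,0.3,0.42],[0,0,0]],
    [-1,[0,0.3,0.42],[0,0,0]],
    [-1,[0,0.3,0.42],[0,0,0]],
    [-1,[0,0.3,0.42],[0,0,0]],
    [-1,[0,0.3,0.42],[0,0,0]],
    [-1,[0,0.3,0.42],[0,0,0]],
    [-1,[0,0.3,0.42],[0,0,0]],
    [-1,[0,0,0],[0,0,0]],
  ],
)

```text
t: 44.82
ee_pos: [602.9, 161.4, 328.9]
orientation: [-1.007, -1.326, -1.009]
ft_force: [-0.0, -0.4, -0.5]
width: 15.3
grasp_force: 30.0
```

Request:
apply_moves(
  targets=[
    [-1,[-0.4,0,0],[0,0,0]],
    [-1,[-0.5,0,0],[0,0,0]],
    [-1,[-0.5,0,0],[0,0,0]],
    [-1,[-0.5,0,0],[0,0,0]],
    [-1,[-0.4,0,0],[0,0,0]],
    [-1,[-0.3,0,0],[0,0,0]],
    [-1,[-0.1,0,0],[0,0,0]],
    [-1,[0,0,0],[0,0,0]],
  ],
)

```text
t: 45.82
ee_pos: [602.8, 159.3, 193.8]
orientation: [-1.009, -1.325, -1.01]
ft_force: [-2.3, -0.8, 0.1]
width: 15.4
grasp_force: 30.1
```

Request:
apply_moves(
  targets=[
    [0,[-0.08,0,0],[0,0,0]],
    [0,[0,0,0],[0,0,0]],
    [0,[0,0,0],[0,0,0]],
    [0,[0.2,0,0],[0,0,0]],
    [0,[0.6,0,0],[0,0,0]],
    [0,[0.8,0,0],[0,0,0]],
    [0,[0.8,0,0],[0,0,0]],
    [0,[0.2,0,0],[0,0,0]],
  ],
)

```text
t: 46.82
ee_pos: [603.3, 159.2, 323.1]
orientation: [-1.007, -1.329, -1.014]
ft_force: [0.7, -0.0, -0.5]
width: 43.8
grasp_force: 0.0
```

```bash
python3 - <<'E'
from h import *
pose();tube();can((620,156))
im=shot('scene');b=shot('top')
cv2.imwrite('pics/s7.png',np.hstack([cv2.resize(np.asarray(im['pixels'])[190:340,280:440],None,fx=2.4,fy=2.4),cv2.resize(np.asarray(b['pixels'])[90:240,220:380],None,fx=2.4,fy=2.4)]))
r=ctrl.pinpoint('lid_knob','scene');print('lid',r[0] if r else None)
if r: print(fit(im,red(im,r[0]['xy']),[(14,15),(14,49)],[640,-175]))
rows([640,-175,130],down(np.radians(17)),1,16)
E
```

```text
43.8 [603.3 159.2 323.1] [-0.22  0.78  1.54  1.22  1.92 -0.82] [ 0.7 -0.  -0.5]
[[-0.01  0.96 -0.26]
 [-0.    0.26  0.96]
 [ 1.    0.01 -0.  ]]
scene tube (array([620.7, 156.3]), 0.92, 'res', np.float64(0.0))
top tube (array([598.6, 200.5]), 0.0, 'res', np.float64(0.0))
scene can (array([620.7, 155.2]), 0.98, 'res', np.float64(0.0)) 0.7
top can (array([629.6, 192.4]), 0.43, 'res', np.float64(0.0)) 0.94
lid {'xy': [258.5, 259.9], 'score': 0.98}
(array([ 640.2, -174.8]), 0.69, 'res', np.float64(0.0))
dist/row 24.112946703271728 deg/row 7.4412180186450065
[[1, [-0.24, -0.07, -0.42], [-0.0473, -0.0487, 0.0472]], [1, [-0.27, -0.02, -0.4], [-0.0473, -0.0487, 0.0472]], [1, [-0.3, 0.03, -0.38], [-0.0473, -0.0487, 0.0472]], [1, [-0.32, 0.08, -0.35], [-0.0473, -0.0487, 0.0472]], [1, [-0.34, 0.13, -0.32], [-0.0473, -0.0487, 0.0472]], [1, [-0.35, 0.18, -0.28], [-0.0473, -0.0487, 0.0472]], [1, [-0.36, 0.23, -0.24], [-0.0473, -0.0487, 0.0472]], [1, [-0.35, 0.27, -0.19], [-0.0473, -0.0487, 0.0472]], [1, [-0.34, 0.31, -0.14], [-0.0473, -0.0487, 0.0472]], [1, [-0.33, 0.34, -0.09], [-0.0473, -0.0487, 0.0472]], [1, [-0.31, 0.37, -0.04], [-0.0473, -0.0487, 0.0472]], [1, [-0.28, 0.39, 0.01], [-0.0473, -0.0487, 0.0472]], [1, [-0.25, 0.41, 0.06], [-0.0473, -0.0487, 0.0472]], [1, [-0.21, 0.42, 0.11], [-0.0473, -0.0487, 0.0472]], [1, [-0.17, 0.42, 0.15], [-0.0473, -0.0487, 0.0472]], [1, [-0.13, 0.42, 0.2], [-0.0473, -0.0487, 0.0472]]]
```

View pics/s7.png

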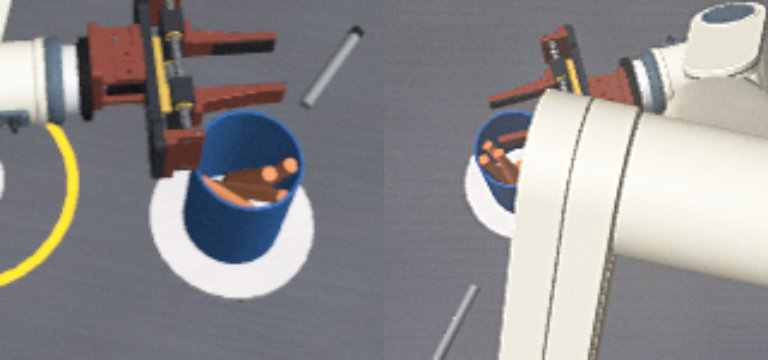

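All four carbons stand in the canister: three tops at left crop (290,165), (270,173) and (281,197), with the fourth rod by the left wall at (225,188). Now I fetch the lid.

Request:
apply_moves(
  targets=[
    [1,[-0.24,-0.07,-0.42],[-0.047,-0.049,0.047]],
    [1,[-0.27,-0.02,-0.4],[-0.047,-0.049,0.047]],
    [1,[-0.3,0.03,-0.38],[-0.047,-0.049,0.047]],
    [1,[-0.32,0.08,-0.35],[-0.047,-0.049,0.047]],
    [1,[-0.34,0.13,-0.32],[-0.047,-0.049,0.047]],
    [1,[-0.35,0.18,-0.28],[-0.047,-0.049,0.047]],
    [1,[-0.36,0.23,-0.24],[-0.047,-0.049,0.047]],
    [1,[-0.35,0.27,-0.19],[-0.047,-0.049,0.047]],
  ],
)

```text
t: 48.28
ee_pos: [621.4, -10.2, 225.2]
orientation: [-2.146, -1.078, -0.645]
ft_force: [0.4, -0.2, -0.3]
width: 87.9
grasp_force: 0.0
```

Request:
apply_moves(
  targets=[
    [1,[-0.34,0.31,-0.14],[-0.047,-0.049,0.047]],
    [1,[-0.33,0.34,-0.09],[-0.047,-0.049,0.047]],
    [1,[-0.31,0.37,-0.04],[-0.047,-0.049,0.047]],
    [1,[-0.28,0.39,0.01],[-0.047,-0.049,0.047]],
    [1,[-0.25,0.41,0.06],[-0.047,-0.049,0.047]],
    [1,[-0.21,0.42,0.11],[-0.047,-0.049,0.047]],
    [1,[-0.17,0.42,0.15],[-0.047,-0.049,0.047]],
    [1,[-0.13,0.42,0.2],[-0.047,-0.049,0.047]],
  ],
)

```text
t: 49.28
ee_pos: [641.4, -176.9, 131.6]
orientation: [3.1, 0.475, -0.005]
ft_force: [0.7, 0.1, 0.4]
width: 87.7
grasp_force: 0.0
```

```bash
python3 - <<'E'
from h import *
pose();rows([640.3,-175.2,60],down(np.radians(17)),1,5)
im=shot('scene');r=ctrl.pinpoint('lid_knob','scene');print(r)
if r: print(fit(im,red(im,r[0]['xy']),[(14,15),(14,49)],[640,-175]))
can((620,156))
E
```

```text
87.7 [ 641.4 -176.9  131.6] [-0.28  0.59  1.59 -0.01  0.96  0.99] [0.7 0.1 0.4]
[[ 0.95  0.3  -0.  ]
 [ 0.3  -0.95 -0.01]
 [-0.    0.   -1.  ]]
dist/row 14.319625966883361 deg/row 0.11195161526983056
[[1, [-0.0, -0.01, 0.29], [0.0006, 0.0005, 0.0009]], [1, [-0.0, -0.01, 0.29], [0.0006, 0.0005, 0.0009]], [1, [-0.0, -0.01, 0.29], [0.0006, 0.0005, 0.0009]], [1, [-0.0, -0.01, 0.29], [0.0006, 0.0005, 0.0009]], [1, [-0.0, -0.01, 0.29], [0.0006, 0.0005, 0.0009]]]
[{'xy': [259.7, 260.5], 'score': 0.98}]
(array([ 640.2, -174.8]), 0.69, 'res', np.float64(0.0))
scene can (array([620.6, 154.8]), 0.97, 'res', np.float64(0.0)) 0.79
top can (array([633.5, 165. ]), 0.74, 'res', np.float64(0.0)) 0.81
```

Request:
apply_moves(
  targets=[
    [1,[-0.01,-0.04,0.5],[0.003,0.003,0.004]],
    [1,[0,-0.02,0.6],[0,0,0]],
    [1,[0,0,0.5],[0,0,0]],
    [1,[0,0,0.3],[0,0,0]],
    [1,[0,0,0.2],[0,0,0]],
    [1,[0,0,0.06],[0,0,0]],
    [1,[0,0,0],[0,0,0]],
    [-1,[0,0,0],[0,0,0]],
  ],
)

```text
t: 50.58
ee_pos: [640.9, -173.5, 24.9]
orientation: [-3.104, -0.47, -0.006]
ft_force: [-0.5, -0.6, 0.2]
width: 80.8
grasp_force: 0.0
```

Request:
apply_moves(
  targets=[
    [-1,[0,0,0],[0,0,0]],
    [-1,[0,0,0],[0,0,0]],
    [-1,[0,0,0],[0,0,0]],
    [-1,[0,0,0],[0,0,0]],
    [-1,[0,0,0],[0,0,0]],
    [-1,[0,0,0],[0,0,0]],
  ],
)

```text
t: 51.32
ee_pos: [640.5, -173.6, 24.2]
orientation: [-3.104, -0.47, -0.005]
ft_force: [0.9, -1.5, -0.4]
width: 27.3
grasp_force: 30.0
```

Request:
apply_moves(
  targets=[
    [-1,[0,0,-0.2],[0,0,0]],
    [-1,[0,0,-0.5],[0,0,0]],
    [-1,[0,0,-0.8],[0,0,0]],
    [-1,[0,0,-0.9],[0,0,0]],
    [-1,[0,0,-0.9],[0,0,0]],
    [-1,[0,0,-0.9],[0,0,0]],
    [-1,[0,0,-0.4],[0,0,0]],
    [-1,[0,0,0],[0,0,0]],
  ],
)

```text
t: 52.32
ee_pos: [640.2, -174.2, 255.2]
orientation: [-3.105, -0.47, -0.008]
ft_force: [-0.3, -0.5, -3.9]
width: 27.4
grasp_force: 30.0
```

```bash
python3 - <<'E'
from h import *
pose();rows([620.5,155.5,255],down(np.radians(17)),-1,12);can((620,156))
E
```

```text
27.4 [ 640.2 -174.2  255.2] [-0.29  0.45  1.51  0.    1.18  0.98] [-0.3 -0.5 -3.9]
[[ 0.96  0.3   0.  ]
 [ 0.3  -0.96  0.  ]
 [ 0.   -0.   -1.  ]]
dist/row 27.52189417980585 deg/row 0.02928738814855478
all same x 12 [-1, [0.13, -0.53, 0.0], [-0.0, -0.0003, 0.0002]]
scene can (array([619.8, 154.9]), 0.98, 'res', np.float64(0.0)) 0.74
top can (array([619.9, 152.8]), 0.96, 'res', np.float64(0.0)) 0.61
```

Request:
apply_moves(
  targets=[
    [-1,[0.1,-0.4,0],[0,0,0]],
    [-1,[0.13,-0.54,0],[0,0,0]],
    [-1,[0.13,-0.54,0],[0,0,0]],
    [-1,[0.13,-0.54,0],[0,0,0]],
    [-1,[0.13,-0.54,0],[0,0,0]],
    [-1,[0.13,-0.54,0],[0,0,0]],
    [-1,[0.13,-0.54,0],[0,0,0]],
    [-1,[0.13,-0.54,0],[0,0,0]],
  ],
)

```text
t: 53.52
ee_pos: [625.3, 42.6, 253.8]
orientation: [-3.103, -0.47, -0.002]
ft_force: [-0.1, 0.1, -2.7]
width: 27.5
grasp_force: 30.0
```

Request:
apply_moves(
  targets=[
    [-1,[0.13,-0.54,0],[0,0,0]],
    [-1,[0.13,-0.54,0],[0,0,0]],
    [-1,[0.13,-0.54,0],[0,0,0]],
    [-1,[0.13,-0.54,0],[0,0,0]],
    [-1,[0,0,0],[0,0,0]],
    [-1,[0,0,0],[0,0,0]],
  ],
)

```text
t: 54.28
ee_pos: [618.5, 151.6, 254.4]
orientation: [-3.104, -0.471, -0.002]
ft_force: [0.3, 0.1, -2.5]
width: 27.7
grasp_force: 30.0
```

```bash
python3 - <<'E'
from h import *
pose();rows([620.3,155.2,200],down(np.radians(17)),-1,5);tube((620,155),('scene',))
im=shot('scene');r=ctrl.pinpoint('lid_knob','scene');z=ctrl.get_obs()['ee_pos'][2]-14.2
if r: print(fit(im,red(im,r[0]['xy']),[(14,z+5),(14,z+39)],[620,155]))
E
```

```text
27.7 [618.5 151.6 254.4] [0.22 0.41 1.58 0.   1.16 1.49] [ 0.3  0.1 -2.5]
[[ 0.96  0.3   0.  ]
 [ 0.3  -0.96  0.  ]
 [ 0.   -0.   -1.  ]]
dist/row 10.912219365020075 deg/row 0.058630867252289394
[[-1, [0.01, -0.01, 0.22], [-0.0002, -0.0002, 0.0006]], [-1, [0.01, -0.01, 0.22], [-0.0002, -0.0002, 0.0006]], [-1, [0.01, -0.01, 0.22], [-0.0002, -0.0002, 0.0006]], [-1, [0.01, -0.01, 0.22], [-0.0002, -0.0002, 0.0006]], [-1, [0.01, -0.01, 0.22], [-0.0002, -0.0002, 0.0006]]]
scene tube (array([641.9, 153.5]), 0.67, 'res', np.float64(0.0))
(array([620.4, 152.4]), 0.86, 'res', np.float64(0.0))
```

Request:
apply_moves(
  targets=[
    [-1,[0.03,-0.03,0.25],[0,0,0]],
    [-1,[0.03,-0.03,0.3],[0,0,0]],
    [-1,[0,0,0.3],[0,0,0]],
    [-1,[0,0,0.2],[0,0,0]],
    [-1,[0,0,0.1],[0,0,0]],
    [-1,[0,0,0.1],[0,0,0]],
    [-1,[0,0,0.06],[0,0,0]],
    [-1,[0,0,0.04],[0,0,0]],
  ],
)

```text
t: 55.42
ee_pos: [621.5, 155.3, 187.7]
orientation: [-3.104, -0.469, -0.005]
ft_force: [-0.7, 0.4, -2.8]
width: 27.4
grasp_force: 30.0
```

Request:
apply_moves(
  targets=[
    [-1,[0,0,0.02],[0,0,0]],
    [-1,[0,0,0],[0,0,0]],
  ],
)

```text
t: 55.68
ee_pos: [621.4, 155.3, 186.7]
orientation: [-3.104, -0.469, -0.005]
ft_force: [-0.7, -0.7, -2.4]
width: 27.3
grasp_force: 30.0
```

Request:
apply_moves(
  targets=[
    [-1,[0,0,0.05],[0,0,0]],
    [-1,[0,0,0.04],[0,0,0]],
    [-1,[0,0,0.03],[0,0,0]],
    [-1,[0,0,0],[0,0,0]],
  ],
)

```text
t: 56.18
ee_pos: [621.2, 155.3, 180.4]
orientation: [-3.104, -0.469, -0.004]
ft_force: [-0.3, -0.0, -3.0]
width: 27.6
grasp_force: 30.0
```

Request:
apply_moves(
  targets=[
    [-1,[0,0,0.02],[0,0,0]],
    [-1,[0,0,0],[0,0,0]],
    [1,[0,0,0],[0,0,0]],
    [1,[0,0,0],[0,0,0]],
    [1,[0,0,0],[0,0,0]],
    [1,[0,0,0],[0,0,0]],
    [1,[0,0,0],[0,0,0]],
    [1,[0,0,-0.2],[0,0,0]],
  ],
)

```text
t: 57.18
ee_pos: [620.7, 155.2, 189.1]
orientation: [-3.104, -0.469, -0.002]
ft_force: [-0.7, -0.3, 0.3]
width: 83.6
grasp_force: 0.0
```

Request:
apply_moves(
  targets=[
    [1,[0,0,-0.6],[0,0,0]],
    [1,[0,0,-0.8],[0,0,0]],
    [1,[0,0,-0.6],[0,0,0]],
    [1,[0,0,0],[0,0,0]],
  ],
)

```text
t: 57.68
ee_pos: [622.6, 155.4, 293.1]
orientation: [-3.103, -0.469, -0.014]
ft_force: [-0.4, 0.8, -1.0]
width: 87.9
grasp_force: 0.0
```

```bash
python3 - <<'E'
from h import *
pose();locate()
im=shot('scene');b=shot('top')
cv2.imwrite('pics/s8.png',np.hstack([cv2.resize(np.asarray(im['pixels'])[190:340,280:440],None,fx=2.4,fy=2.4),cv2.resize(np.asarray(b['pixels'])[90:240,220:380],None,fx=2.4,fy=2.4)]))
E
```

```text
87.9 [622.6 155.4 293.1] [0.22 0.38 1.53 0.   1.22 1.49] [-0.4  0.8 -1. ]
[[ 0.96  0.3   0.01]
 [ 0.3  -0.96  0.  ]
 [ 0.01 -0.   -1.  ]]
scene knob (array([620.7, 156.6]), 0.74, 'res', np.float64(0.0))
scene can+lid (array([621.6, 154.7]), 0.98, 'res', np.float64(0.0)) 0.58
```

View pics/s8.png

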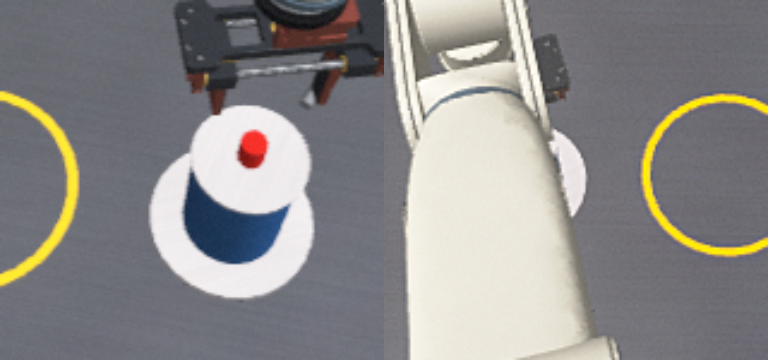

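The lid is seated: knob fit (620.7,156.6) against canister (621,155). Next I set up the push from the +y side.

```bash
python3 - <<'E'
from h import *
g=down(np.radians(92.5));t=g*R.from_rotvec([0,-np.radians(10),0]);print(t.as_matrix().round(2))
rows([615,290,270],g,0.6,8)
rows([615,290,120],t,0.6,5,p0=[615,290,270],R0=g)
E
```

```text
[[-0.04  1.    0.01]
 [ 0.98  0.04 -0.17]
 [-0.17  0.   -0.98]]
dist/row 17.058471233405943 deg/row 9.41241631746851
[[0.6, [0.09, -0.33, 0.05], [-0.0, -0.0003, -0.1046]], [0.6, [0.14, -0.31, 0.05], [-0.0, -0.0003, -0.1046]], [0.6, [0.19, -0.28, 0.05], [-0.0, -0.0003, -0.1046]], [0.6, [0.23, -0.25, 0.05], [-0.0, -0.0003, -0.1046]], [0.6, [0.27, -0.21, 0.05], [-0.0, -0.0003, -0.1046]], [0.6, [0.3, -0.16, 0.05], [-0.0, -0.0003, -0.1046]], [0.6, [0.32, -0.11, 0.05], [-0.0, -0.0003, -0.1046]], [0.6, [0.33, -0.06, 0.05], [-0.0, -0.0003, -0.1046]]]
dist/row 30.0 deg/row 2.0000000000000004
[[0.6, [0.0, 0.0, 0.6], [0.0, -0.0222, 0.0]], [0.6, [0.02, 0.0, 0.6], [0.0, -0.0222, 0.0]], [0.6, [0.04, 0.0, 0.6], [0.0, -0.0222, 0.0]], [0.6, [0.06, 0.0, 0.6], [0.0, -0.0222, 0.0]], [0.6, [0.08, 0.0, 0.59], [0.0, -0.0222, 0.0]]]
```

Request:
apply_moves(
  targets=[
    [0.6,[0.09,-0.33,0],[0,0,-0.105]],
    [0.6,[0.14,-0.31,0],[0,0,-0.105]],
    [0.6,[0.19,-0.28,0],[0,0,-0.105]],
    [0.6,[0.23,-0.25,0.05],[0,0,-0.105]],
    [0.6,[0.27,-0.21,0.1],[0,0,-0.105]],
    [0.6,[0.3,-0.16,0.1],[0,0,-0.105]],
    [0.6,[0.32,-0.11,0.1],[0,0,-0.105]],
    [0.6,[0.33,-0.06,0.1],[0,0,-0.105]],
  ],
)

```text
t: 59.18
ee_pos: [614.8, 291.3, 267.0]
orientation: [-2.16, -2.281, -0.005]
ft_force: [0.6, -0.0, -0.2]
width: 70.1
grasp_force: 0.0
```

Request:
apply_moves(
  targets=[
    [0.6,[0,0,0.6],[0,-0.022,0]],
    [0.6,[0.02,0,0.6],[0,-0.022,0]],
    [0.6,[0.04,0,0.6],[0,-0.022,0]],
    [0.6,[0.06,0,0.6],[0,-0.022,0]],
    [0.6,[0.08,0,0.6],[0,-0.022,0]],
    [0.6,[0,0,0],[0,0,0]],
  ],
)

```text
t: 59.92
ee_pos: [612.5, 289.5, 112.0]
orientation: [2.078, 2.181, -0.186]
ft_force: [-0.8, -0.1, 0.1]
width: 70.4
grasp_force: 0.0
```

```bash
python3 - <<'E'
from h import *
g=down(np.radians(92.5));t=g*R.from_rotvec([0,-np.radians(10),0])
pose();locate();rows([615,288,5],t,0.6,7)
E
```

```text
70.4 [612.5 289.5 112. ] [ 0.49  0.66  1.51 -0.18  1.05  0.54] [-0.8 -0.1  0.1]
[[-0.05  1.    0.  ]
 [ 0.98  0.05 -0.17]
 [-0.17 -0.   -0.98]]
scene knob (array([620.7, 156.6]), 0.74, 'res', np.float64(0.0))
scene can+lid (array([622. , 155.4]), 0.98, 'res', np.float64(0.0)) 0.94
top knob (array([621.4, 154.8]), 0.67, 'res', np.float64(0.0))
top can+lid (array([620.1, 153. ]), 0.97, 'res', np.float64(0.0)) 0.79
dist/row 16.172906743906342 deg/row 0.06805855717819947
[[0.6, [0.05, -0.0, 0.32], [0.0005, -0.0005, 0.0004]], [0.6, [0.05, -0.0, 0.32], [0.0005, -0.0005, 0.0004]], [0.6, [0.05, -0.0, 0.32], [0.0005, -0.0005, 0.0004]], [0.6, [0.05, -0.0, 0.32], [0.0005, -0.0005, 0.0004]], [0.6, [0.05, -0.0, 0.32], [0.0005, -0.0005, 0.0004]], [0.6, [0.05, -0.0, 0.32], [0.0005, -0.0005, 0.0004]], [0.6, [0.05, -0.0, 0.32], [0.0005, -0.0005, 0.0004]]]
```

Request:
apply_moves(
  targets=[
    [0.6,[0.09,0.02,0.5],[0,0,0]],
    [0.6,[0.09,0.02,0.55],[0,0,0]],
    [0.6,[0.09,0.02,0.5],[0,0,0]],
    [0.6,[0.06,0,0.3],[0,0,0]],
    [0.6,[0.03,0,0.16],[0,0,0]],
    [0.6,[0.01,0,0.05],[0,0,0]],
    [0.6,[0,0,0],[0,0,0]],
  ],
)

```text
t: 61.2
ee_pos: [618.9, 292.0, 12.8]
orientation: [2.077, 2.181, -0.173]
ft_force: [-0.0, -0.7, -0.5]
width: 70.3
grasp_force: 0.0
```

```bash
python3 - <<'E'
from h import *
pose();t=R.from_rotvec(ctrl.get_obs()['orientation']);rows([631,-61.5,5],t,0.6,30)
E
```

```text
70.3 [618.9 292.   12.8] [ 0.49  0.8   1.52 -0.2   0.9   0.57] [-0.  -0.7 -0.5]
[[-0.05  1.    0.01]
 [ 0.98  0.05 -0.17]
 [-0.17  0.   -0.99]]
dist/row 11.792077667872956 deg/row 0.0
all same x 30 [0.6, [-0.23, -0.0, 0.04], [0.0, 0.0, 0.0]]
```

Request:
apply_moves(
  targets=[
    [0.6,[0,-0.05,0.1],[0,0,0]],
    [0.6,[0,-0.03,0.06],[0,0,0]],
    [0.6,[0,0,0],[0,0,0]],
    [0.6,[-0.2,0,0.035],[0,0,0]],
    [0.6,[-0.2,0,0.035],[0,0,0]],
    [0.6,[-0.15,0,0.026],[0,0,0]],
    [0.6,[-0.12,0,0.02],[0,0,0]],
    [0.6,[-0.12,0,0.02],[0,0,0]],
  ],
)

```text
t: 62.2
ee_pos: [616.9, 251.1, 4.6]
orientation: [2.079, 2.181, -0.17]
ft_force: [-1.7, 12.8, -1.3]
width: 70.3
grasp_force: 5.2
```

Request:
apply_moves(
  targets=[
    [0.6,[-0.15,0,0.026],[0,0,0]],
    [0.6,[-0.18,0,0.031],[0,0,0]],
    [0.6,[-0.2,0,0.035],[0,0,0]],
    [0.6,[-0.2,0,0.035],[0,0,0]],
    [0.6,[-0.2,0,0.035],[0,0,0]],
    [0.6,[-0.2,0,0.035],[0,0,0]],
    [0.6,[-0.2,0,0.035],[0,0,0]],
    [0.6,[-0.2,0,0.035],[0,0,0]],
  ],
)

```text
t: 63.2
ee_pos: [621.2, 175.0, 4.5]
orientation: [2.078, 2.181, -0.167]
ft_force: [-1.0, 12.2, -0.8]
width: 70.0
grasp_force: 5.2
```

```bash
python3 - <<'E'
from h import *
pose();locate()
E
```

```text
70.0 [621.2 175.    4.5] [ 0.33  0.76  1.64 -0.23  0.79  0.45] [-1.  12.2 -0.8]
[[-0.05  1.    0.01]
 [ 0.99  0.05 -0.16]
 [-0.17  0.01 -0.99]]
scene knob (array([625.2,  80.7]), 0.68, 'res', np.float64(0.0))
scene can+lid (array([624.4,  77.3]), 0.95, 'res', np.float64(0.0)) 0.73
top knob (array([626.5,  76.9]), 0.6, 'res', np.float64(0.0))
top can+lid (array([626.3,  73.4]), 0.95, 'res', np.float64(0.0)) 0.97
```

Request:
apply_moves(
  targets=[
    [0.6,[-0.24,0,0.041],[0,0,0]],
    [0.6,[-0.24,0,0.041],[0,0,0]],
    [0.6,[-0.24,0,0.041],[0,0,0]],
    [0.6,[-0.24,0,0.041],[0,0,0]],
    [0.6,[-0.24,0,0.041],[0,0,0]],
    [0.6,[-0.24,0,0.041],[0,0,0]],
    [0.6,[-0.24,0,0.041],[0,0,0]],
    [0.6,[-0.24,0,0.041],[0,0,0]],
  ],
)

```text
t: 64.6
ee_pos: [625.8, 77.3, 4.5]
orientation: [2.078, 2.181, -0.169]
ft_force: [-0.8, 11.2, 1.1]
width: 71.1
grasp_force: 5.7
```

Request:
apply_moves(
  targets=[
    [0.6,[-0.24,0,0.041],[0,0,0]],
    [0.6,[-0.24,0,0.041],[0,0,0]],
    [0.6,[-0.24,0,0.041],[0,0,0]],
    [0.6,[-0.24,0,0.041],[0,0,0]],
    [0.6,[-0.24,0,0.041],[0,0,0]],
    [0.6,[-0.24,0,0.041],[0,0,0]],
    [0.6,[-0.24,0,0.041],[0,0,0]],
    [0.6,[-0.2,0,0.035],[0,0,0]],
  ],
)

```text
t: 65.6
ee_pos: [630.1, -18.1, 4.5]
orientation: [2.078, 2.181, -0.17]
ft_force: [0.0, 14.1, 2.1]
width: 70.5
grasp_force: 6.2
```

```bash
python3 - <<'E'
from h import *
pose();locate()
E
```

```text
70.5 [630.1 -18.1   4.5] [ 0.03  0.73  1.72 -0.26  0.71  0.18] [ 0.  14.1  2.1]
[[-0.05  1.    0.01]
 [ 0.98  0.05 -0.17]
 [-0.17  0.   -0.99]]
scene knob (array([ 634.6, -112.8]), 0.72, 'res', np.float64(0.0))
scene can+lid (array([ 633.8, -118.5]), 0.93, 'res', np.float64(0.0)) 0.88
top knob (array([ 635.1, -116.2]), 0.66, 'res', np.float64(0.0))
top can+lid (array([ 643.3, -132.3]), 0.78, 'res', np.float64(0.0)) 0.63
```

Request:
apply_moves(
  targets=[
    [0.6,[-0.2,0,0.035],[0,0,0]],
    [0.6,[-0.2,0,0.035],[0,0,0]],
    [0.6,[-0.18,0,0.03],[0,0,0]],
    [0.6,[-0.14,0,0.024],[0,0,0]],
    [0.6,[-0.1,0,0.017],[0,0,0]],
    [0.6,[-0.04,0,0.007],[0,0,0]],
    [0.6,[0,0,0],[0,0,0]],
  ],
)

```text
t: 66.88
ee_pos: [632.0, -61.8, 4.4]
orientation: [2.078, 2.181, -0.171]
ft_force: [-0.3, 11.7, 2.9]
width: 70.3
grasp_force: 5.3
```

Request:
apply_moves(
  targets=[
    [0.6,[0.2,0,-0.035],[0,0,0]],
    [0.6,[0.5,0,-0.1],[0,0,0]],
    [0.6,[0.7,0,-0.15],[0,0,0]],
    [0.6,[0.7,0,-0.4],[0,0,0]],
    [0.6,[0.5,0,-0.8],[0,0,0]],
    [0.6,[0.2,0,-0.9],[0,0,0]],
    [0.6,[0,0,-0.5],[0,0,0]],
    [0.6,[0,0,0],[0,0,0]],
  ],
)

```text
t: 67.88
ee_pos: [624.8, 99.2, 124.7]
orientation: [2.075, 2.18, -0.17]
ft_force: [0.3, -0.1, -0.8]
width: 70.2
grasp_force: 0.0
```

```bash
python3 - <<'E'
from h import *
pose();locate()
im=shot('scene');b=shot('top')
cv2.imwrite('pics/s9.png',np.hstack([cv2.resize(np.asarray(im['pixels'])[190:340,190:350],None,fx=2.4,fy=2.4),cv2.resize(np.asarray(b['pixels'])[90:240,290:450],None,fx=2.4,fy=2.4)]))
E
```

```text
70.2 [624.8  99.2 124.7] [ 0.22  0.57  1.66 -0.21  0.95  0.3 ] [ 0.3 -0.1 -0.8]
[[-0.05  1.    0.01]
 [ 0.98  0.05 -0.17]
 [-0.17  0.01 -0.99]]
scene knob (array([ 636.1, -157.2]), 0.75, 'res', np.float64(0.0))
scene can+lid (array([ 637.5, -157.1]), 0.97, 'res', np.float64(0.0)) 0.79
top knob (array([ 636.8, -158.1]), 0.67, 'res', np.float64(0.0))
```

View pics/s9.png

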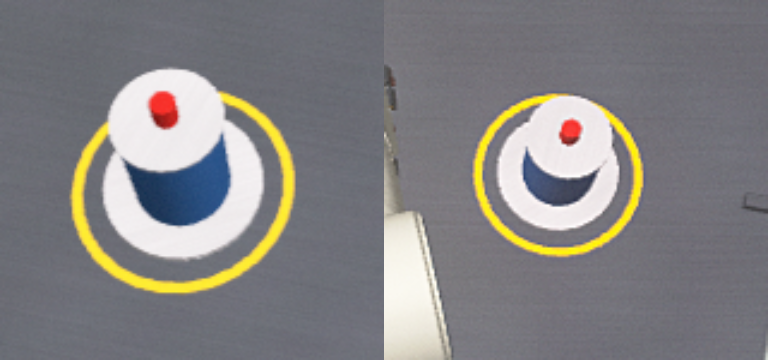

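The base lies wholly inside the ring (left crop base centre about (183,187), ring centre about (183,190)). The canister is at (637,-157) against the ring at (635,-160). The lid is seated and the robot is clear, so I hand in.

```bash
python3 -c "
from h import *
print(ctrl.close_job())"
```

```text
the job is handed in; nothing more can be done
None
```

I handed the job in: all four copper carbons found on the table are standing in the canister, the lid is back on and looks seated, and the closed canister stands about 4 mm off the ring's centre (limit 25 mm); the hand-in call returned no verdict.

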